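Lay filled door handles on the drying stand and swing the curing lamp over them

TASK

Swing the curing lamp off to the side, well clear of the drying stand, then lay every door handle from the bench top side up across the stand's two bars, square to them, with both feet hanging outside the bars and a finger's width between neighbours. When all of them lie there, swing the lamp back so that the middle of its head is over the middle of the stand, and leave it there; leave the tin, the tape and the wrench alone.

Things in the scene. Friction and masses are not known exactly. Their poses are not given: they have to be found in the camera images.
- lamp_grip (a point): Upright black rubber grip on the middle of the curing lamp's blue head: cylinder 25 mm across, 56 mm tall, top 320 mm above the bench. Point on its axis, 300 mm above the bench, 296 mm from the column axis. Head: flat box 300 x 90 x 40 mm, yellow ends, underside 222 mm up; its long side lies about along the drying stand when over it.
- lamp_boom (a joint): Swing of the lamp boom about its upright column, rad, stops at -1.05 and 1.3. At 0 it points along -x of lamp_stand; it grows anticlockwise from above, to -y, away from the drying stand. Stiff (about 3 N at the grip), stays where left. Pinch the grip from above and follow the circle about the column, or push it.
- lamp_stand: The lamp's fixed column: dark round foot 130 mm across, aluminium post 32 mm thick, 310 mm tall. Origin on the boom's swing axis at bench height; z up, x and y within 0.05 rad of the world's.
- stand: Fixed drying stand: two parallel black round bars, 12 mm thick, 420 mm long, on yellow end frames. Origin at its middle at bench height; y runs along the bars, which lie at x = -45 and +45 mm, tops 110 mm above the bench. Corner posts (12 mm thick, at y = -210 and +210 mm) end 8 mm above the bars. Open between the bars down to the bench. The lamp grip's circle passes within 20 mm of its middle.
- handle1: Silver-grey car door handle (may be absent): bar 160 long (x), 36 wide (y), 16 mm thick, on a black foot 18 long, 8 mm tall under each end; flat underside of 124 mm between the feet. Height 24 mm, ochre filler spot on top. Origin: its middle at the soles; z out of the top. Either end first. Seated, the underside lies on both bars, feet outside (11 mm spare each way), origin 102 mm up. 80-150 g.
- handle2: Silver-grey car door handle (may be absent): bar 160 long (x), 36 wide (y), 16 mm thick, on a black foot 18 long, 8 mm tall under each end; flat underside of 124 mm between the feet. Height 24 mm, ochre filler spot on top. Origin: its middle at the soles; z out of the top. Either end first. Seated, the underside lies on both bars, feet outside (11 mm spare each way), origin 102 mm up. 80-150 g.
- handle3: Silver-grey car door handle (may be absent): bar 160 long (x), 36 wide (y), 16 mm thick, on a black foot 18 long, 8 mm tall under each end; flat underside of 124 mm between the feet. Height 24 mm, ochre filler spot on top. Origin: its middle at the soles; z out of the top. Either end first. Seated, the underside lies on both bars, feet outside (11 mm spare each way), origin 102 mm up. 80-150 g.
- handle4: Silver-grey car door handle (may be absent): bar 160 long (x), 36 wide (y), 16 mm thick, on a black foot 18 long, 8 mm tall under each end; flat underside of 124 mm between the feet. Height 24 mm, ochre filler spot on top. Origin: its middle at the soles; z out of the top. Either end first. Seated, the underside lies on both bars, feet outside (11 mm spare each way), origin 102 mm up. 80-150 g.
- handle5: Silver-grey car door handle (may be absent): bar 160 long (x), 36 wide (y), 16 mm thick, on a black foot 18 long, 8 mm tall under each end; flat underside of 124 mm between the feet. Height 24 mm, ochre filler spot on top. Origin: its middle at the soles; z out of the top. Either end first. Seated, the underside lies on both bars, feet outside (11 mm spare each way), origin 102 mm up. 80-150 g.
- filler_tin: Filler tin, 76 mm in diameter and about 85 mm tall, red label; origin under its centre. Not part of the job.
- tape: Roll of masking tape lying flat, 90 mm across, 25 mm tall; origin under its centre. Not part of the job.
- wrench: Open-ended wrench, 170 mm long, lying on the bench at the right; its length is along x. Not part of the job.

How it is judged:
By the outcome, as a careful person would: the job done as asked, in the order asked, and still so for the second after the job is handed in, with the robot touching nothing.
Of handle1, handle2, handle3, handle4, handle5 only 3 to 5 are there at a start; the rules pass over those that are not, and their reading is None.
At some moment in a run one of handle1, handle2, handle3, handle4, handle5 may be knocked a few centimetres aside while the robot is not near it.
It also fails if it takes over 210 s, if anything falls off the work surface, if the arm or the gripper's body presses on something with over 40 N, if the wrist force passes 120 N, or if a joint passes its speed limit or range.

ROBOT

A 6-joint arm with a two-finger parallel gripper is mounted at the origin on the work surface. World frame = base frame: x ahead of the robot, y to its left, z up, the work surface at z = 0. Lengths are in m, angles in degrees, forces in N, time in s.
With the tool pointing down it reaches from about 0.35 to 0.925 m from the base axis. Payload 6.4 kg.
Tool frame: the origin (TCP) lies on the centre line of the jaws, within the pads' length; the fingertips stand r.tip_reach ahead of it and the grasp point (between the pads) lies 6 mm ahead of it (r.tip_reach is the distance from the TCP to the fingertips, in m); z points along the fingers, y is the line along which they close (so a half turn about z gives the same grasp; the last joint's range is limited). The gripper opens to 85 mm and grips with 20 to 120 N. Pads are 22 mm wide; open, the fingers measure 114 mm over their backs; the gripper's body (76 mm by 85 mm) begins 54 mm behind the grasp point. The pads swing forward as they close: fully open they stand 13 mm farther back than shut.
Start: joints at [-9.975, 14.043, 89.255, -0, 76.702, -9.975], TCP at [0.65, 0, 0.256] pointing down, gripper open.
Joint ranges: [-179.41, 179.41], [-58.25, 129.5], [7.25, 145.43], [-54.29, 234.29], [11.92, 165.04], [-157.13, 157.13]. Speed limits (degrees/s): [147.25, 147.25, 180, 180, 180, 180].

INTERFACE

Orientations are given as [roll, pitch, yaw] about the fixed x, y, z axes, in that order (R = Rz(yaw) Ry(pitch) Rx(roll)).
In Python, from rig import r gives the robot as it stands.
- The arm moves only by the tool play_rows, never from a script. Its argument "plan" is a list that holds one entry, the list of rows, each a list of 7 numbers: the turn, a rotation vector about the tool's x, y, z in rad, then the shift along the tool's x, y, z in mm, then the closure, from 0 (fully open) to 1 (shut). A call has 1 to 20 rows; each row is the pose to reach, as a shift and turn from the pose commanded when the call began, along the tool's axes at that moment; what a row does not reach only later rows make up. A row lasts 1/10 s, in which the tool goes at most 50 mm and 8.59 degrees, less where a joint would pass 70% of its speed; a pose out of reach is approached as far as the arm can. A call with a gripper value outside its range is refused whole. The fingers move at their own pace and stop on an object; "squeeze" is the grip in N (left out, the last holds). Time passes only in rows, so rows that repeat a pose let the fingers close. It gives the time, the measured TCP pose, the force, the opening and the grip force at its end, in the units of the state.
- r.read_state(): the state, without advancing time (a new reading comes with each control period).
- r.snapshot(name): name is "scene" or "side" or "wrist"; returns a dict with "image" (480x640x3 uint8, red, green, blue), "z_map" (480x640 float32, m along the optical axis (not along the pixel's ray), 0 where there is no reading), "camera_matrix" (3x3 intrinsics, pixels), "rvec" (rotation vector, rad) and "tvec" (3), from world to camera coordinates, as OpenCV has them; the wrist camera has in their place "mount" (4x4, takes a point from camera to tool coordinates, whose origin is the TCP and whose axes are the flange's). Camera axes: x right, y down, z forward; pixel columns grow to the right and rows downward; lengths in m; the calibration is good to about 2 mm. A picture is of the moment at which its call begins: read the wrist's pose just before it.
- r.job_done(): hands the job in; it is judged then, once.
The state is a dict: "t": time; "joint_pos": joint angles; "dq": joint speeds; "tau": joint torques, N m; "eef_pos": TCP position; "orientation": TCP orientation; "force": force on the tool from outside, world axes, zero at the start; "ft_torque": the same for the moment, N m; "finger_gap": finger opening in m; "grasp_force": force on a finger pad.
Only numpy, scipy, OpenCV 4.12 (cv2) and the standard library are available. Lean on these libraries where they do the work, as an engineer would, in place of code of your own. Each camera call takes 0.05 s, during which the arm holds its last target. There are 200 camera calls.

## Working session

There is one attempt and no reset: what is moved stays moved. The work goes in short steps, Python scripts to look and compute and a tool call to move; the robot and the scene stay as the last step left them, time stands still between calls to the robot, and variables do not carry over. Pictures are saved under pics/ and viewed, at most 14 in all, crops included, and the job is handed in when it is done.

Besides the shell and the picture viewer there is one more tool, called after "Request:" by a JSON object that holds its "op" and its "data". play_rows: Moves the arm, as the interface text tells. Its arguments: {"type":"object","properties":{"plan":{"type":"array"},"squeeze":{"type":"number"}},"required":["plan"]}

```bash
ls; mkdir -p pics; cat > h.py <<'E'
import numpy as np, cv2
from rig import r
from scipy.spatial.transform import Rotation as Ro
def snap(n,f=None):
    st=r.read_state(); s=r.snapshot(n)
    if n=='wrist':
        T=np.eye(4);T[:3,:3]=Ro.from_euler('xyz',st['orientation'],degrees=True).as_matrix();T[:3,3]=st['eef_pos']
        M=T@np.array(s['mount'])
    else:
        R=cv2.Rodrigues(np.array(s['rvec'],float))[0];M=np.eye(4);M[:3,:3]=R.T;M[:3,3]=-R.T@np.array(s['tvec']).ravel()
    s['M']=M; s['st']=st
    if f: cv2.imwrite('pics/'+f,s['image'][:,:,::-1])
    return s
def cloud(s):
    z=s['z_map'];K=np.array(s['camera_matrix']);v,u=np.mgrid[:480,:640]
    P=np.stack([(u-K[0,2])*z/K[0,0],(v-K[1,2])*z/K[1,1],z],-1)@s['M'][:3,:3].T+s['M'][:3,3]
    P[z==0]=np.nan; return P
def ray(s,uv,h):
    K=np.array(s['camera_matrix']);d=s['M'][:3,:3]@np.linalg.inv(K)@np.array([uv[0],uv[1],1.]);c=s['M'][:3,3]
    return c+d*(h-c[2])/d[2]
E
python3 - <<'E'
from h import *
for n in('scene','side','wrist'):
    s=snap(n,n+'0.png');print(n,np.round(s['M'],3).tolist(),np.round(s['camera_matrix'],1).tolist(),(s['z_map']>0).mean())
print(r.read_state(),r.tip_reach)
E
```

```text
pics
scene [[-0.762, 0.397, -0.512, 1.081], [0.648, 0.438, -0.623, 0.655], [-0.024, -0.806, -0.591, 0.813], [0.0, 0.0, 0.0, 1.0]] [[445.0, 0.0, 330.1], [0.0, 445.0, 236.6], [0.0, 0.0, 1.0]] 0.9960221354166666
side [[0.987, -0.1, 0.129, 0.351], [-0.163, -0.665, 0.729, -1.096], [0.013, -0.74, -0.672, 1.189], [0.0, 0.0, 0.0, 1.0]] [[538.4, 0.0, 315.4], [0.0, 538.4, 237.6], [0.0, 0.0, 1.0]] 0.995966796875
wrist [[1.0, -0.0, -0.001, 0.651], [-0.001, -0.955, -0.296, 0.075], [-0.001, 0.296, -0.955, 0.373], [0.0, 0.0, 0.0, 1.0]] [[415.6, 0.0, 314.2], [0.0, 415.6, 241.2], [0.0, 0.0, 1.0]] 0.99595703125
{'t': 0.15, 'joint_pos': array([-9.97697219e+00,  1.40753862e+01,  8.93109414e+01,  2.44919358e-03,
        7.67034589e+01, -9.97797518e+00]), 'dq': array([ 0.08331364, -0.17222797, -0.14451156, -0.00983578,  0.08789041,
        0.03174545]), 'tau': array([ 3.57137314e-04, -4.29984105e+01, -3.26552796e+01, -1.40693478e-04,
        3.52074814e-03,  1.27692519e-05]), 'eef_pos': array([6.49590649e-01, 6.74428810e-05, 2.55408860e-01]), 'orientation': array([-1.79911984e+02, -1.79038964e-02,  9.00004241e+01]), 'force': array([ 0.2113294 , -0.21219255,  0.3202681 ]), 'ft_torque': array([-0.03675538,  0.0151141 ,  0.08153019]), 'grasp_force': 0.0, 'finger_gap': 0.08529137968121007} 0.025
```

View pics/scene0.png

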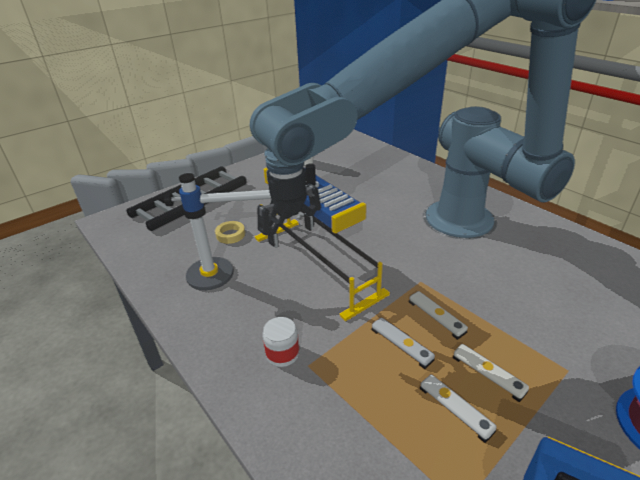

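View pics/side0.png

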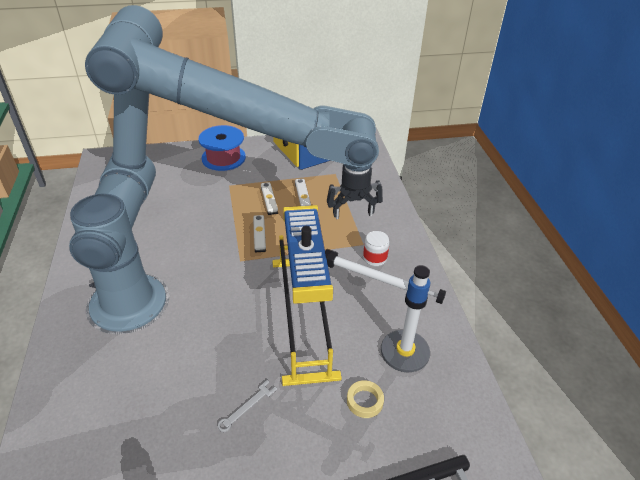

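Scene: four handles on the brown card, at about (438,313), (403,342), (490,370), (458,405), all spot side up. Side: the lamp head at (307,250) hangs over the stand, grip at (306,236), column foot at (405,350), wrench (245,405), tape (366,400), tin (376,248).

```bash
cat > meas.py <<'E'
from h import *
def handles(s,reg=(0.2,0.95,-0.1,0.7),zr=(0.012,0.04)):
    P=cloud(s);hsv=cv2.cvtColor(s['image'],cv2.COLOR_RGB2HSV)
    m=(P[...,2]>zr[0])&(P[...,2]<zr[1])&(P[...,0]>reg[0])&(P[...,0]<reg[1])&(P[...,1]>reg[2])&(P[...,1]<reg[3])
    m=cv2.morphologyEx(m.astype(np.uint8),cv2.MORPH_OPEN,np.ones((2,2)))
    n,l,st,c=cv2.connectedComponentsWithStats(m)
    out=[]
    for i in range(1,n):
        if st[i,4]<120: continue
        p=P[l==i];z=np.median(p[:,2]);q=p[abs(p[:,2]-z)<.006]
        (cx,cy),(w,h),a=cv2.minAreaRect((q[:,:2]*1000).astype(np.float32))
        if w<h: w,h,a=h,w,a+90
        out.append((round(cx,1),round(cy,1),round(z*1000,1),round(w),round(h),round((a+90)%180-90,1),st[i,4],c[i].round().tolist()))
    return out
E
python3 - <<'E'
from meas import *
for n in('scene','side','wrist'):
    s=snap(n);P=cloud(s);hsv=cv2.cvtColor(s['image'],cv2.COLOR_RGB2HSV).astype(int)
    print(n)
    for o in handles(s): print('  ',o)
    H,S,V=hsv[...,0],hsv[...,1],hsv[...,2];X,Y,Z=P[...,0],P[...,1],P[...,2]
    tab=(X>0.2)&(X<1.1)&(abs(Y)<.6)
    def rep(t,m):
        p=P[m&tab]
        if len(p)<15: return print(t,len(p))
        q=(p*1000); print('  ',t,len(p),q.min(0).round(),np.median(q,0).round(),q.max(0).round(),np.round(cv2.minAreaRect(q[:,:2].astype(np.float32))[0]),np.round(cv2.minAreaRect(q[:,:2].astype(np.float32))[1:][0]),round(cv2.minAreaRect(q[:,:2].astype(np.float32))[2],1))
    rep('headblue',(H>100)&(H<125)&(S>120)&(Z>.25)&(Z<.275)&(Y<.15)&(Y>-.35)&(X<.8))
    rep('headyel',(H>18)&(H<32)&(S>150)&(Z>.25)&(Z<.275))
    dark=(V<60)
    rep('grip',dark&(Z>.29)&(Z<.335)&(Y<.0)&(X<.7)&(Y>-.3))
    rep('foot',dark&(Z<.025)&(Z>.004)&(X>.75))
    rep('post',(S<50)&(V>110)&(Z>.05)&(Z<.2)&(X>.75))
    rep('bars',dark&(Z>.1)&(Z<.115)&(X<.85))
    rep('framelo',(H>18)&(H<32)&(S>150)&(Z>.003)&(Z<.02))
    rep('frame',(H>18)&(H<32)&(S>150)&(Z>.09)&(Z<.13))
    print(np.isnan(P).mean())
E
```

```text
scene
   (0.0, 0.0, np.float64(nan), 0, 0, 0.0, np.int32(829), [440.0, 314.0])
   (0.0, 0.0, np.float64(nan), 0, 0, 0.0, np.int32(970), [405.0, 342.0])
   (0.0, 0.0, np.float64(nan), 0, 0, 0.0, np.int32(1227), [493.0, 372.0])
   (759.1, 92.4, np.float64(22.6), 73, 29, -23.2, np.int32(261), [284.0, 358.0])
   (0.0, 0.0, np.float64(nan), 0, 0, 0.0, np.int32(1455), [460.0, 407.0])
   (0.0, 0.0, np.float64(nan), 0, 0, 0.0, np.int32(162), [635.0, 415.0])
   headblue 511 [ 459. -294.  250.] [548. -82. 264.] [766.  21. 275.] [ 580. -166.] [167. 427.] 36.2
   headyel 336 [ 463. -275.  250.] [517.  33. 262.] [556.  39. 269.] [ 542. -109.] [ 89. 321.] 13.1
   grip 224 [ 493. -127.  290.] [ 512. -107.  308.] [699.  -1. 326.] [584. -41.] [237.  68.] 30.9
   foot 26 [ 753. -600.   10.] [ 773. -597.   19.] [ 786. -593.   24.] [ 770. -597.] [32.  6.] 5.5
   post 779 [ 750. -298.   50.] [762.  69.  84.] [788. 108. 197.] [769. -95.] [407.  38.] 90.0
   bars 570 [ 442. -250.  100.] [534. -51. 108.] [553.  76. 113.] [497. -88.] [328.  99.] 87.2
   framelo 649 [ 407. -350.    3.] [509.  81.  11.] [765. 
[... 1731 characters left out ...]
37. 154.] 86.0
   headyel 679 [553.   0. 250.] [556.  26. 253.] [695.  34. 259.] [623.  15.] [ 14. 145.] 80.1
   grip 1692 [582. -11. 293.] [594.  -3. 297.] [601.  -0. 302.] [592.  -5.] [11. 19.] 89.8
   foot 304 [ 750. -295.    4.] [ 767. -238.   11.] [ 796. -227.   15.] [ 762. -259.] [54. 53.] 58.8
   post 4515 [750.  31.  71.] [764.  70.  85.] [786. 105.  87.] [768.  68.] [74. 36.] 90.0
   bars 6624 [ 450. -166.  100.] [543.  27. 108.] [555.  84. 112.] [498. -41.] [246. 102.] 87.3
   framelo 2965 [ 404. -279.    6.] [531.  81.  12.] [763. 148.  20.] [612. -40.] [122. 557.] 41.1
   frame 1026 [453.  -1.  90.] [548.  82. 108.] [556.  91. 120.] [505.  42.] [92. 99.] 87.2
0.003942057291666667
```

```bash
sed -i "s/p=P\[l==i\];z=np.median/p=P[l==i];p=p[~np.isnan(p[:,0])];z=np.median/" meas.py
python3 - <<'E'
from meas import *
B=[];F=[]
for n in('scene','side'):
    s=snap(n);P=cloud(s);hsv=cv2.cvtColor(s['image'],cv2.COLOR_RGB2HSV).astype(int)
    print(n)
    for o in handles(s,(.2,.95,.05,.62)): print('  ',*o)
    H,S,V=hsv[...,0],hsv[...,1],hsv[...,2];X,Y,Z=P[...,0],P[...,1],P[...,2]
    g=P[(V<60)&(Z>.28)&(Z<.335)&(Y<-.06)&(X<.56)&(Y>-.2)&(X>.4)]*1000
    a,b,_=np.linalg.lstsq(np.c_[2*g[:,:2],np.ones(len(g))],(g[:,:2]**2).sum(1),rcond=None)[0];print('grip circ',a,b,g.mean(0),g[:,2].max())
    for lo,hi in((.035,.10),(.12,.2),(.295,.32)):
        m=(Z>lo)&(Z<hi)&(X>.69)&(X<.9)&(Y>-.33)&(Y<-.2);p=P[m]*1000
        if len(p)>20:
            f=np.linalg.lstsq(np.c_[2*p[:,:2],np.ones(len(p))],(p[:,:2]**2).sum(1),rcond=None)[0];print('post',lo,len(p),f[:2],np.sqrt(f[2]+f[0]**2+f[1]**2),p.mean(0))
    f=P[(V<75)&(Z>.003)&(Z<.03)&(X>.68)&(X<.9)&(Y>-.36)&(Y<-.12)]*1000
    if len(f)>5:print('foot',len(f),cv2.minEnclosingCircle(f[:,:2].astype(np.float32)),np.median(f,0))
    b=P[(V<70)&(Z>.1)&(Z<.116)&(X<.57)&(X>.42)&(Y<.1)&(Y>-.36)];B.append(b)
    F.append(P[(H>18)&(H<32)&(S>150)&(Z>.05)&(Z<.13)&(X>.4)&(X<.6)&(Y<.12)&(Y>-.38)])
    w=P[(Z>.004)&(Z<.2)&(X>.2)&(X<.42)&(Y<-.2)&(Y>-.6)]
    if len(w):print('wrench',np.nanmin(w,0),np.nanmax(w,0))
b=np.vstack(B)*1000;f=np.vstack(F)*1000
th=np.radians(-2.7)
for k in range(4):
    d=np.array([-np.sin(th),np.cos(th)]);nx=np.array([np.cos(th),np.sin(th)])
    u=b[:,:2]@nx;mid=(u.min()+u.max())/2
    ss=[np.polyfit(b[:,:2][m]@d,u[m],1) for m in(u<mid,u>=mid)]
    th-=np.mean([q[0] for q in ss])
print('th',np.degrees(th),ss,np.percentile(b[:,2],[50,95,99]))
t=f[:,:2]@d;uu=f[:,:2]@nx;print('frame along',np.percentile(t,[0,1,99,100]),'across',np.percentile(uu,[1,99]),np.histogram(t,20))
E
```

```text
scene
   401.4 231.1 23.1 155 37 87.6 834 [440.0, 314.0]
   529.7 233.6 23.2 155 37 -87.8 967 [405.0, 342.0]
   450.9 411.1 23.2 154 37 -85.5 1229 [493.0, 372.0]
   762.7 91.1 22.8 71 27 -30.8 269 [284.0, 358.0]
   571.0 415.4 23.3 155 37 89.7 1466 [460.0, 407.0]
grip circ 503.27452391951914 -116.4672295202422 [ 506.30638636 -113.07858188  303.14578509] 321.7262962753734
post 0.035 239 [ 741.831865   -289.58945715] 13.904341126638904 [ 745.14786958 -280.21775698   66.92623116]
post 0.12 321 [ 742.29398124 -288.39437183] 13.293143726822933 [ 745.33522222 -279.89516863  159.49192905]
post 0.295 164 [ 741.79246115 -289.74587276] 14.368034978934137 [ 743.3656397  -286.0846777   306.58771617]
foot 242 ((745.0504150390625, -273.84796142578125), 62.13949966430664) [ 731.97218971 -244.37129322   11.97460831]
wrench [ 0.35261094 -0.58593721  0.00428647] [ 0.41989408 -0.31853729  0.01388737]
side
   624.9 591.0 21.0 127 43 1.1 168 [310.0, 163.0]
   569.3 409.7 25.9 157 35 -89.8 272 [303.0, 193.0]
   449.2 402.4 25.7 157 34 -85.9 316 [270.0, 198.0]
   399.4 222.5 25.2 155 33 86.8 378 [260.0, 23
[... 661 characters left out ...]
([-4.13780477e-03,  4.53958067e+02]), array([4.13780478e-03, 5.45651535e+02])] [109.26072664 113.92797689 115.18899611]
frame along [-315.46594316 -313.84587353  119.69354588  120.45947432] across [445.83105464 549.1076154 ] (array([310,   0,   0,   0,   0,   2,   4,   3,   0,   0,   1,   2,   0,
         0,   2,   5,   0,   3,   0, 336]), array([-315.46594316, -293.66967229, -271.87340141, -250.07713054,
       -228.28085967, -206.48458879, -184.68831792, -162.89204704,
       -141.09577617, -119.29950529,  -97.50323442,  -75.70696355,
        -53.91069267,  -32.1144218 ,  -10.31815092,   11.47811995,
         33.27439082,   55.0706617 ,   76.86693257,   98.66320345,
        120.45947432]))
```

Measured: column about (741,-291) mm, grip (501.5,-120) (radius 295, expected 296), grip top ~322-326; stand centre about (493,-127), yaw -3.4°, bars 92 mm apart with tops ~110. All agree with the text.

Request:
{"op": "play_rows", "data": {"plan": [[[0,0,0.15,0,0,-50,0],[0,0,0.3,0,0,-100,0],[0,0,0.45,-20,-20,-150,0],[0,0,0.6,-45,-60,-150,0],[0,0,0.75,-70,-100,-150,0],[0,0,0.9,-95,-130,-150,0],[0,0,1.05,-120,-148,-150,0],[0,0,1.2,-120,-148,-150,0],[0,0,1.35,-120,-148,-150,0],[0,0,1.5,-120,-148,-150,0],[0,0,1.571,-120,-148,-150,0],[0,0,1.571,-120,-148,-150,0],[0,0,1.571,-120,-148,-150,0]]], "squeeze": 40}}

```text
t: 1.7
eef_pos: [0.502, -0.12, 0.4064]
orientation: [180.0, -0.0, 0.1]
force: [0.8, 0.1, 0.5]
finger_gap: 0.0859
grasp_force: 0.0
```

```bash
python3 - <<'E'
from h import *
s=snap('wrist','w1.png');P=cloud(s)*1000;V=s['image'].max(2)
g=P[(V<70)&(P[...,2]>312)&(P[...,2]<330)&(P[...,0]<560)&(P[...,0]>440)&(P[...,1]>-180)&(P[...,1]<-60)]
print(len(g),g.mean(0) if len(g) else 0,cv2.minEnclosingCircle(g[:,:2].astype(np.float32)) if len(g) else 0, s['st']['eef_pos'],s['st']['orientation'],s['st']['joint_pos'])
E
```

```text
1635 [ 504.32619369 -119.74000024  319.11065094] ((503.4127197265625, -119.77019500732422), 12.178346633911133) [ 0.50198079 -0.11998655  0.40635708] [ 1.79997069e+02 -6.88881043e-03  7.68851403e-02] [-2.60444630e+01 -9.12495104e+00  9.77397276e+01  4.01839563e-04
  9.13777480e+01  6.38786618e+01]
```

View pics/w1.png

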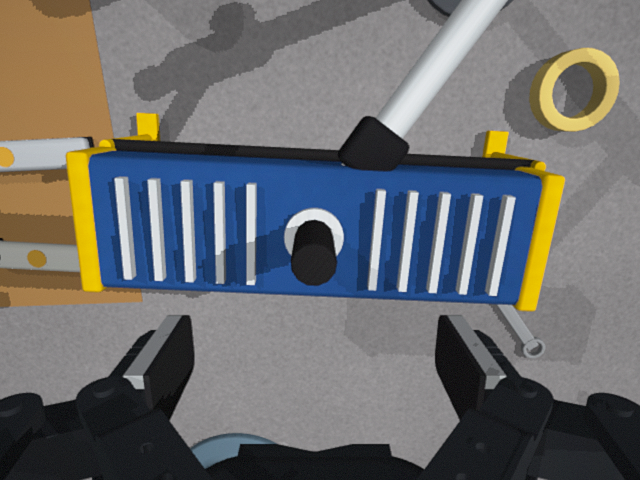

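Wrist view: the grip (315,255) is centred between the open fingers, its top at 319 mm, (503,-120) mm. Descend and pinch.

Request:
{"op": "play_rows", "data": {"plan": [[[0,0,0,1,0,40,0],[0,0,0,1,0,75,0],[0,0,0,1,0,100,0],[0,0,0,1,0,104,0],[0,0,0,1,0,104,0],[0,0,0,1,0,104,0.8],[0,0,0,1,0,104,0.8],[0,0,0,1,0,104,0.8],[0,0,0,1,0,104,0.8],[0,0,0,1,0,104,0.8],[0,0,0,1,0,104,0.8],[0,0,0,1,0,104,0.8]]], "squeeze": 40}}

```text
t: 2.95
eef_pos: [0.5031, -0.1198, 0.3032]
orientation: [-180.0, -0.0, -0.0]
force: [-2.0, 1.5, 5.3]
finger_gap: 0.0243
grasp_force: 39.8
```

```bash
python3 - <<'E'
from h import *
st=r.read_state();p=np.array(st['eef_pos'][:2])*1000;C=np.array([741,-291.]);v=p-C;R0=np.hypot(*v);a0=np.arctan2(v[1],v[0])
print(p,R0,np.degrees(a0),st['finger_gap'])
v=v/R0*296 if False else v
for i in range(1,20):
    d=min(i*5.3,98); a=np.radians(d);q=C+[np.cos(a)*v[0]-np.sin(a)*v[1],np.sin(a)*v[0]+np.cos(a)*v[1]]-p
    print(i,round(-a,3),q[0].round(),-q[1].round())
E
```

```text
[ 503.13031858 -119.83901177] 293.04960199953325 144.26280178848992 0.024274527364082872
1 -0.093 -15.0 23.0
2 -0.185 -27.0 47.0
3 -0.278 -38.0 72.0
4 -0.37 -46.0 98.0
5 -0.463 -51.0 124.0
6 -0.555 -54.0 151.0
7 -0.648 -55.0 178.0
8 -0.74 -53.0 205.0
9 -0.833 -49.0 232.0
10 -0.925 -42.0 258.0
11 -1.018 -33.0 284.0
12 -1.11 -21.0 308.0
13 -1.203 -7.0 331.0
14 -1.295 8.0 353.0
15 -1.388 26.0 374.0
16 -1.48 46.0 393.0
17 -1.573 67.0 409.0
18 -1.665 90.0 424.0
19 -1.71 101.0 431.0
```

Request:
{"op": "play_rows", "data": {"plan": [[[0,0,-0.093,-15,23,0,0.8],[0,0,-0.185,-27,47,0,0.8],[0,0,-0.278,-38,72,0,0.8],[0,0,-0.37,-46,98,0,0.8],[0,0,-0.463,-51,124,0,0.8],[0,0,-0.463,-51,124,0,0.8]]]}}

```text
t: 3.55
eef_pos: [0.451, -0.2471, 0.3031]
orientation: [179.9, 0.1, 26.5]
force: [-4.1, -1.4, 6.6]
finger_gap: 0.0242
grasp_force: 41.1
```

```bash
python3 - <<'E'
from h import *
st=r.read_state();p=np.array(st['eef_pos'][:2])*1000;C=np.array([742,-292.]);v=p-C;R0=np.hypot(*v);a0=np.arctan2(v[1],v[0])
print(p,R0,np.degrees(a0),st['force'],st['orientation'])
Rm=Ro.from_euler('xyz',st['orientation'],degrees=True).as_matrix()
for i in range(1,16):
    a=np.radians(i*4.8);q=C+[np.cos(a)*v[0]-np.sin(a)*v[1],np.sin(a)*v[0]+np.cos(a)*v[1]]-p
    w=Rm.T@[q[0],q[1],0];print([0,0,round(-a,3),round(w[0]),round(w[1]),0,.8],end=', ')
E
```

```text
[ 450.96125281 -247.06423025] 294.4873100262308 171.2229588190307 [-4.08139518 -1.35600156  6.58667777] [1.79886993e+02 1.34135913e-01 2.64587275e+01]
[0, 0, np.float64(-0.084), -13, 21, 0, 0.8], [0, 0, np.float64(-0.168), -25, 42, 0, 0.8], [0, 0, np.float64(-0.251), -35, 65, 0, 0.8], [0, 0, np.float64(-0.335), -42, 89, 0, 0.8], [0, 0, np.float64(-0.419), -48, 113, 0, 0.8], [0, 0, np.float64(-0.503), -52, 137, 0, 0.8], [0, 0, np.float64(-0.586), -54, 161, 0, 0.8], [0, 0, np.float64(-0.67), -54, 186, 0, 0.8], [0, 0, np.float64(-0.754), -51, 211, 0, 0.8], [0, 0, np.float64(-0.838), -47, 235, 0, 0.8], [0, 0, np.float64(-0.922), -40, 259, 0, 0.8], [0, 0, np.float64(-1.005), -32, 282, 0, 0.8], [0, 0, np.float64(-1.089), -21, 304, 0, 0.8], [0, 0, np.float64(-1.173), -9, 326, 0, 0.8], [0, 0, np.float64(-1.257), 5, 346, 0, 0.8],
```

Request:
{"op": "play_rows", "data": {"plan": [[[0,0,-0.084,-13,21,0,0.8],[0,0,-0.168,-25,42,0,0.8],[0,0,-0.251,-35,65,0,0.8],[0,0,-0.335,-42,89,0,0.8],[0,0,-0.419,-48,113,0,0.8],[0,0,-0.503,-52,137,0,0.8],[0,0,-0.586,-54,161,0,0.8],[0,0,-0.67,-54,186,0,0.8],[0,0,-0.754,-51,211,0,0.8],[0,0,-0.838,-47,235,0,0.8],[0,0,-0.922,-40,259,0,0.8],[0,0,-1.005,-32,282,0,0.8],[0,0,-1.089,-21,304,0,0.8],[0,0,-1.173,-9,326,0,0.8],[0,0,-1.257,5,346,0,0.8],[0,0,-1.257,5,346,0,0.8],[0,0,-1.257,5,346,0,0.8]]]}}

```text
t: 5.25
eef_pos: [0.6107, -0.5548, 0.3031]
orientation: [180.0, 0.4, 98.4]
force: [-0.3, -7.8, 3.6]
finger_gap: 0.024
grasp_force: 41.0
```

Request:
{"op": "play_rows", "data": {"plan": [[[0,0,0,0,0,0,0],[0,0,0,0,0,0,0],[0,0,0,0,0,0,0],[0,0,0,0,0,0,0],[0,0,0,0,0,-40,0],[0,0,0,0,0,-80,0],[0,0,0,0,0,-120,0],[0,0,0,0,0,-120,0]]]}}

```text
t: 6.05
eef_pos: [0.6117, -0.5518, 0.4323]
orientation: [179.6, 0.7, 98.6]
force: [-0.4, -1.1, 1.2]
finger_gap: 0.0854
grasp_force: 0.0
```

```bash
python3 - <<'E'
from meas import *
st=r.read_state();print(st['t'],st['eef_pos'],st['orientation'],st['joint_pos'])
for n in('scene','side'):
    s=snap(n,n+'1.png')
    for o in handles(s,(.2,.95,.05,.62)): print('  ',*o)
E
```

```text
6.05 [ 0.61172656 -0.55176562  0.43231049] [179.57237979   0.69349011  98.55954938] [-4.99062970e+01  3.51919905e+01  4.36707605e+01  1.81792596e-03
  1.00322525e+02 -5.84680959e+01]
   400.3 230.9 23.0 155 37 87.0 825 [440.0, 314.0]
   529.3 233.8 23.2 154 37 -87.8 971 [405.0, 342.0]
   450.3 410.9 23.2 155 36 -86.3 1233 [493.0, 372.0]
   759.9 91.3 22.9 74 32 -26.6 261 [284.0, 358.0]
   570.9 415.9 23.3 156 37 -89.7 1464 [460.0, 407.0]
   399.5 222.0 25.5 159 33 86.7 385 [260.0, 233.0]
   528.0 213.6 25.6 138 34 -87.7 293 [300.0, 232.0]
```

View pics/scene1.png

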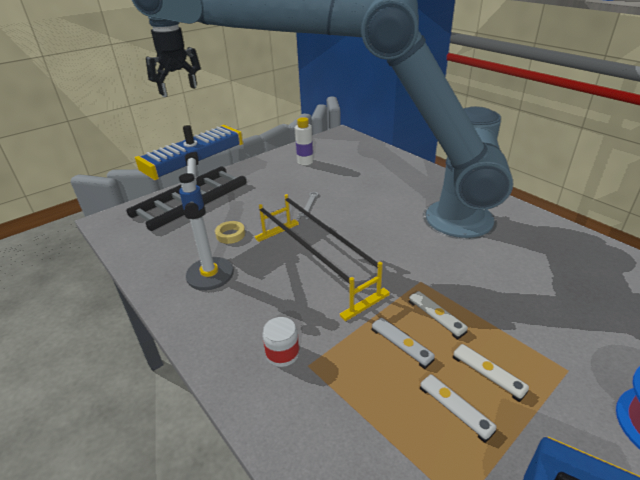

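The lamp is now over the far right, clear of the stand; four handles lie top side up at (438,313), (403,342), (490,370), (458,405). Next: wrist look over the stand.

Request:
{"op": "play_rows", "data": {"plan": [[[0,0,0.1,45,-4,0,0],[0,0,0.15,92,-8,0,0],[0,0,0.15,140,-12,0,0],[0,0,0.15,188,-17,0,0],[0,0,0.15,236,-21,0,0],[0,0,0.15,284,-25,0,0],[0,0,0.15,330,-30,0,0],[0,0,0.15,375,-34,0,0],[0,0,0.15,420,-38,0,0],[0,0,0.15,464,-43,0,0],[0,0,0.15,464,-43,0,0],[0,0,0.15,464,-43,0,0]]]}}

```text
t: 7.35
eef_pos: [0.499, -0.098, 0.4207]
orientation: [-179.9, -0.0, 90.0]
force: [1.3, -1.6, -0.7]
finger_gap: 0.0854
grasp_force: 0.0
```

```bash
cat > stand.py <<'E'
from h import *
s=snap('wrist','w2.png');P=cloud(s)*1000;hsv=cv2.cvtColor(s['image'],cv2.COLOR_RGB2HSV).astype(int)
H,S,V=hsv[...,0],hsv[...,1],hsv[...,2];X,Y,Z=P[...,0],P[...,1],P[...,2]
b=P[(V<70)&(Z>95)&(Z<120)&(X<580)&(X>420)&(Y<75)&(Y>-320)]
f=P[(H>18)&(H<32)&(S>150)&(Z>50)&(Z<130)&(X>400)&(X<600)&(Y<120)&(Y>-380)]
th=np.radians(-3.4)
for k in range(4):
    d=np.array([-np.sin(th),np.cos(th)]);nx=np.array([np.cos(th),np.sin(th)])
    u=b[:,:2]@nx;mid=(u.min()+u.max())/2
    ss=[np.polyfit(b[:,:2][m]@d,u[m],1) for m in(u<mid,u>=mid)]
    th-=np.mean([q[0] for q in ss])
t=f[:,:2]@d
T=(t.min()+t.max())/2;U=np.mean([q[1] for q in ss])
print('th',np.degrees(th),ss,'z',np.percentile(b[:,2],[50,95]),'frame',t.min(),t.max(),'centre',U*nx+T*d,len(b),len(f))
print(s['st']['eef_pos'],s['st']['orientation'])
E
python3 stand.py
```

```text
th -2.7338972234502132 [array([-6.63971857e-06,  4.55002021e+02]), array([6.63970588e-06, 5.44011647e+02])] z [108.92988081 110.66845603] frame -318.9743132344249 109.49723454228888 centre [ 493.94255455 -128.44450838] 8048 1850
[ 0.49901303 -0.09800981  0.4207411 ] [-1.79885013e+02 -3.03933378e-02  9.00392391e+01]
```

View pics/w2.png

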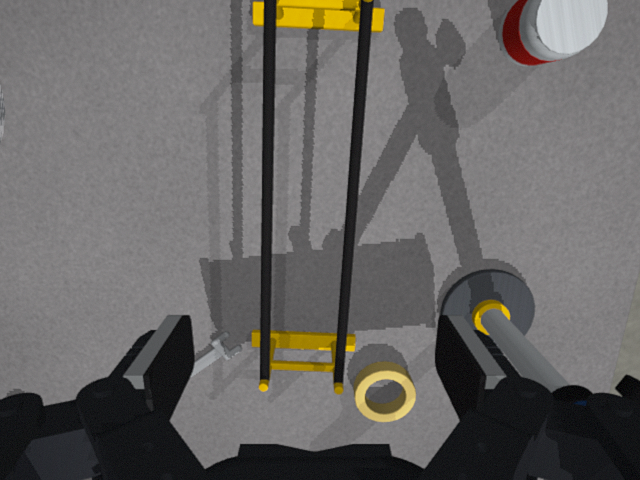

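Wrist view: both bars are clear (columns 268 and 352), 89 mm apart, tops 110 mm, yaw -2.7°, stand centre (494,-127). Now over the handles.

Request:
{"op": "play_rows", "data": {"plan": [[[0,0,0,45,-2,2,0],[0,0,0,90,-4,4,0],[0,0,0,138,-5,6,0],[0,0,0,186,-6,8,0],[0,0,0,234,-7,10,0],[0,0,0,282,-8,12,0],[0,0,0,330,-10,14,0],[0,0,0,375,-12,17,0],[0,0,0,415,-14,20,0],[0,0,0,443,-14,21,0],[0,0,0,443,-14,21,0],[0,0,0,443,-14,21,0]]]}}

```text
t: 8.6
eef_pos: [0.4868, 0.3435, 0.3999]
orientation: [-179.9, 0.1, 89.9]
force: [-0.0, 0.2, 0.8]
finger_gap: 0.0856
grasp_force: 0.0
```

```bash
python3 - <<'E'
from meas import *
s=snap('wrist','w3.png');print(s['st']['eef_pos'],s['st']['joint_pos'])
for o in handles(s,(.3,.7,.1,.55)): print('  ',*o)
E
```

```text
[0.48675517 0.34352013 0.39987212] [ 2.43292540e+01  2.25757388e+00  8.75110738e+01 -3.00152607e-02
  9.03683815e+01  2.44252169e+01]
   572.1 411.5 23.6 157 35 -89.7 4557 [388.0, 114.0]
   451.8 406.7 23.6 158 35 -86.2 4468 [283.0, 118.0]
   402.0 228.1 23.6 159 34 86.7 3313 [248.0, 265.0]
   530.5 230.3 23.7 158 35 -87.2 3290 [348.0, 264.0]
```

View pics/w3.png

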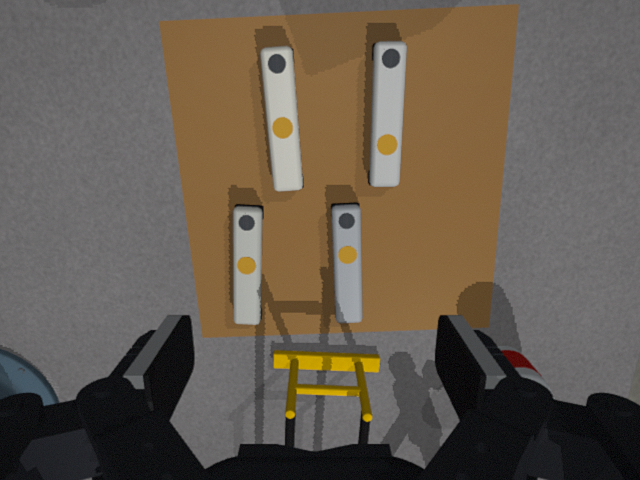

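Wrist view: four handles, spot up, no others on the card; tops 23.6 mm up. Take the one at (388,114), i.e. (572,411.5) mm, first.

Request:
{"op": "play_rows", "data": {"plan": [[[0,0,0,25,30,40,0],[0,0,-0.007,50,65,90,0],[0,0,-0.007,67,86,140,0],[0,0,-0.007,67,86,190,0],[0,0,-0.007,67,86,240,0],[0,0,-0.007,67,86,290,0],[0,0,-0.007,67,86,330,0],[0,0,-0.007,67,86,355,0],[0,0,-0.007,67,86,368,0],[0,0,-0.007,67,86,371,0],[0,0,-0.007,67,86,371,0],[0,0,-0.007,67,86,371,0.4],[0,0,-0.007,67,86,371,0.8],[0,0,-0.007,67,86,371,0.8],[0,0,-0.007,67,86,371,0.8],[0,0,-0.007,67,86,371,0.8],[0,0,-0.007,67,86,371,0.8],[0,0,-0.007,67,86,371,0.8]]], "squeeze": 45}}

```text
t: 10.45
eef_pos: [0.5728, 0.4116, 0.0318]
orientation: [179.9, -0.1, 90.4]
force: [-0.9, -0.6, 6.0]
finger_gap: 0.035
grasp_force: 47.3
```

Request:
{"op": "play_rows", "data": {"plan": [[[0,0,0,0,0,-20,0.8],[0,0,0,0,0,-60,0.8],[0,0,0,0,0,-110,0.8],[0,0,0,0,0,-160,0.8],[0,0,0.1,-30,-4,-200,0.8],[0,0,0.24,-78,-11,-218,0.8],[0,0,0.38,-126,-18,-218,0.8],[0,0,0.52,-174,-24,-218,0.8],[0,0,0.66,-222,-31,-218,0.8],[0,0,0.8,-270,-38,-218,0.8],[0,0,0.94,-318,-44,-218,0.8],[0,0,1.08,-366,-51,-218,0.8],[0,0,1.22,-414,-58,-218,0.8],[0,0,1.36,-462,-65,-218,0.8],[0,0,1.5,-510,-71,-218,0.8],[0,0,1.625,-555,-78,-218,0.8],[0,0,1.625,-595,-83,-218,0.8],[0,0,1.625,-622,-87,-218,0.8],[0,0,1.625,-622,-87,-218,0.8],[0,0,1.625,-622,-87,-218,0.8]]]}}

```text
t: 12.45
eef_pos: [0.4885, -0.2115, 0.2487]
orientation: [-180.0, -0.0, -2.8]
force: [0.1, 1.1, -1.1]
finger_gap: 0.0351
grasp_force: 46.5
```

```bash
cat > held.py <<'E'
from meas import *
# held handle: points from scene/side just around TCP
for n in('scene','side'):
    s=snap(n);e=s['st']['eef_pos'];P=cloud(s)
    for o in handles(s,(e[0]-.12,e[0]+.12,e[1]-.03,e[1]+.03),(e[2]-.028,e[2]+.0)): print(n,*o)
st=r.read_state();print(st['t'],st['eef_pos'],st['orientation'],st['finger_gap'])
for n in('scene','side'):
    s=snap(n)
    print(n,*[o[:6] for o in handles(s,(.3,.7,.1,.6))])
E
python3 held.py
```

```text
scene 443.4 -200.4 235.4 56 28 6.4 174 [313.0, 177.0]
scene 525.3 -213.4 238.5 89 53 -11.6 393 [283.0, 187.0]
side 532.4 -215.8 240.6 74 38 4.3 372 [328.0, 280.0]
side 446.0 -217.2 241.3 69 47 -0.6 403 [289.0, 283.0]
12.55 [ 0.48877038 -0.21050338  0.24851572] [-1.79986972e+02 -3.62755696e-03 -2.70555434e+00] 0.03489122251972235
scene (401.4, 231.6, np.float64(23.2), 154, 39, 87.0) (529.4, 234.0, np.float64(23.3), 155, 37, -87.6) (450.6, 411.1, np.float64(23.3), 155, 37, -86.1)
side (399.5, 224.0, np.float64(25.6), 159, 33, 86.9)
```

Request:
{"op": "play_rows", "data": {"plan": [[[0,0,0,1,0,40,0.8],[0,0,0,1,0,80,0.8],[0,0,0,1,0,100,0.8],[0,0,0,1,0,108,0.8],[0,0,0,1,0,112,0.8],[0,0,0,1,0,114,0.8],[0,0,0,1,0,114,0.8],[0,0,0,1,0,114,0.8]]]}}

```text
t: 13.45
eef_pos: [0.4905, -0.212, 0.1356]
orientation: [179.9, -0.1, -2.8]
force: [-0.2, -0.4, -1.2]
finger_gap: 0.0348
grasp_force: 46.5
```

Request:
{"op": "play_rows", "data": {"plan": [[[0,0,0,0,0,0,0.5],[0,0,0,0,0,0,0.45],[0,0,0,0,0,0,0.45],[0,0,0,0,0,0,0.45],[0,0,0,0,0,-10,0.45],[0,0,0,0,0,-30,0.45],[0,0,0,0,0,-70,0.4],[0,0,0,0,0,-110,0.3],[0,0,0,0,0,-110,0]]]}}

```text
t: 14.35
eef_pos: [0.4926, -0.2135, 0.252]
orientation: [179.6, -0.6, -2.8]
force: [-0.3, -0.3, 0.5]
finger_gap: 0.0728
grasp_force: 0.0
```

```bash
cat > seat.py <<'E'
from meas import *
c=np.array([494,-127.]);th=np.radians(-2.73)
for n in('wrist','side','scene'):
    s=snap(n,None)
    for o in handles(s,(.38,.61,-.3,.06),(.119,.14)):
        if o[6]<300 and n!='side': continue
        q=np.array(o[:2])-c; print(n,'across %.1f along %.1f'%(q@[np.cos(th),np.sin(th)],q@[-np.sin(th),np.cos(th)]),o[2].round(1),o[3:6],o[6])
    if n!='wrist': print(n,*[o[:6] for o in handles(s,(.3,.7,.1,.6))])
st=r.read_state();print(st['t'],st['eef_pos'],st['orientation'],st['finger_gap'])
E
python3 seat.py
```

```text
wrist across 3.8 along -85.7 125.5 (158, 35, -2.8) 14036
side across 2.5 along -87.6 127.0 (158, 37, -2.3) 732
side (399.6, 225.3, np.float64(25.6), 160, 33, 86.9)
scene across 3.8 along -78.9 124.8 (158, 31, -2.7) 436
scene (400.5, 231.4, np.float64(23.0), 155, 37, 87.0) (528.7, 232.5, np.float64(23.1), 154, 37, -87.9) (450.3, 410.9, np.float64(23.3), 155, 37, -86.1)
14.5 [ 0.4896041  -0.21138965  0.24435514] [ 1.79996040e+02 -9.05012063e-04 -2.75936330e+00] 0.0854581942621634
```

Request:
{"op": "play_rows", "data": {"plan": [[[0,0,-0.1,-4,-35,0,0],[0,0,-0.24,-9,-83,0,0],[0,0,-0.38,-14,-131,0,0],[0,0,-0.52,-20,-179,0,0],[0,0,-0.66,-25,-227,0,0],[0,0,-0.8,-30,-275,0,0],[0,0,-0.94,-36,-323,0,0],[0,0,-1.08,-41,-371,0,0],[0,0,-1.22,-46,-419,0,0],[0,0,-1.36,-52,-467,0,0],[0,0,-1.5,-57,-515,0,0],[0,0,-1.6,-62,-560,0,0],[0,0,-1.685,-66,-596,0,0],[0,0,-1.685,-68,-616,0,0],[0,0,-1.685,-68,-616,40,0],[0,0,-1.685,-68,-616,80,0],[0,0,-1.685,-68,-616,80,0],[0,0,-1.685,-68,-616,80,0]]]}}

```text
t: 16.3
eef_pos: [0.4508, 0.4065, 0.1631]
orientation: [-179.8, 0.1, 93.8]
force: [-0.2, 1.2, -0.1]
finger_gap: 0.0855
grasp_force: 0.0
```

```bash
cat > look.py <<'E'
from meas import *
import sys
st=r.read_state();print(st['t'],st['eef_pos'],st['orientation'],st['finger_gap'])
s=snap('wrist')
R=Ro.from_euler('xyz',st['orientation'],degrees=True).as_matrix()
for o in handles(s,(.3,.7,.1,.6)):
    if o[6]<500: continue
    print(*o,'tool shift',(R.T@(np.array([o[0],o[1],31])-1000*np.array(st['eef_pos']))).round(1))
E
python3 look.py
```

```text
16.3 [0.45076208 0.40649608 0.16306564] [-1.79819017e+02  9.27006554e-02  9.37738145e+01] 0.08553581385052811
451.1 408.2 23.6 157 35 -86.2 12960 [314.0, 218.0] tool shift [  1.9   0.9 132.1]
403.4 260.7 23.6 96 35 86.8 4665 [238.0, 405.0] tool shift [-142.1  -56.4  132.5]
528.0 265.3 23.7 91 36 -87.2 4425 [404.0, 410.0] tool shift [-145.8   68.2  132.1]
```

Request:
{"op": "play_rows", "data": {"plan": [[[0,0,0,2,1,45,0],[0,0,0,2,1,90,0],[0,0,0,2,1,118,0],[0,0,0,2,1,130,0],[0,0,0,2,1,132,0],[0,0,0,2,1,132,0.4],[0,0,0,2,1,132,0.8],[0,0,0,2,1,132,0.8],[0,0,0,2,1,132,0.8],[0,0,0,2,1,132,0.8],[0,0,0,2,1,132,0.8],[0,0,0,2,1,132,0.8]]]}}

```text
t: 17.55
eef_pos: [0.4533, 0.4098, 0.0341]
orientation: [179.9, -0.1, 93.8]
force: [-1.5, -1.4, 6.7]
finger_gap: 0.0346
grasp_force: 46.9
```

Request:
{"op": "play_rows", "data": {"plan": [[[0,0,0,0,0,-20,0.8],[0,0,0,0,0,-60,0.8],[0,0,0,0,0,-110,0.8],[0,0,0,0,0,-160,0.8],[0,0,0.1,-30,0,-200,0.8],[0,0,0.24,-75,0,-216,0.8],[0,0,0.38,-120,0,-216,0.8],[0,0,0.52,-165,0,-216,0.8],[0,0,0.66,-210,0,-216,0.8],[0,0,0.8,-255,0,-216,0.8],[0,0,0.94,-300,0,-216,0.8],[0,0,1.08,-345,0,-216,0.8],[0,0,1.22,-390,0,-216,0.8],[0,0,1.36,-435,0,-216,0.8],[0,0,1.5,-480,0,-216,0.8],[0,0,1.6,-520,0,-216,0.8],[0,0,1.685,-550,0,-216,0.8],[0,0,1.685,-567,1,-216,0.8],[0,0,1.685,-567,1,-216,0.8],[0,0,1.685,-567,1,-216,0.8]]]}}

```text
t: 19.55
eef_pos: [0.4907, -0.1559, 0.2481]
orientation: [-180.0, 0.0, -2.7]
force: [0.4, -0.6, -1.5]
finger_gap: 0.0348
grasp_force: 46.0
```

```bash
python3 held.py
```

```text
scene 439.8 -140.9 233.9 57 26 17.9 185 [326.0, 185.0]
scene 525.6 -158.5 236.1 85 54 -12.6 394 [295.0, 195.0]
side 536.8 -160.8 237.8 62 35 -3.4 318 [324.0, 265.0]
side 453.6 -161.7 238.6 84 43 -7.4 408 [288.0, 268.0]
19.65 [ 0.49074836 -0.15529162  0.24815712] [-1.79971731e+02  1.47491435e-02 -2.62989961e+00] 0.034512330480637204
scene (401.3, 231.2, np.float64(23.1), 154, 39, 87.8) (528.8, 233.6, np.float64(23.4), 155, 37, -86.8)
side (399.4, 221.8, np.float64(25.5), 160, 33, 86.8)
```

Request:
{"op": "play_rows", "data": {"plan": [[[0,0,0,0,0,40,0.8],[0,0,0,0,0,75,0.8],[0,0,0,0,0,95,0.8],[0,0,0,0,0,105,0.8],[0,0,0,0,0,110,0.8],[0,0,0,0,0,112,0.8],[0,0,0,0,0,112,0.8],[0,0,0,0,0,112,0.8]]]}}

```text
t: 20.55
eef_pos: [0.4915, -0.1569, 0.1375]
orientation: [179.9, -0.1, -2.8]
force: [-0.1, 0.3, -1.1]
finger_gap: 0.0351
grasp_force: 46.0
```

Request:
{"op": "play_rows", "data": {"plan": [[[0,0,0,0,0,0,0.52],[0,0,0,0,-1,0,0.48],[0,0,0,0,-1.5,0,0.48],[0,0,0,0,-1.5,0,0.48]]]}}

```text
t: 20.95
eef_pos: [0.491, -0.1551, 0.1365]
orientation: [180.0, -0.0, -2.8]
force: [0.3, 0.8, 0.0]
finger_gap: 0.0447
grasp_force: 0.0
```

Request:
{"op": "play_rows", "data": {"plan": [[[0,0,0,0,0,-10,0.48],[0,0,0,0,0,-25,0.48],[0,0,0,0,0,-60,0.45],[0,0,0,0,0,-105,0.3],[0,0,0,0,0,-110,0],[0,0,0,0,0,-110,0]]]}}

```text
t: 21.55
eef_pos: [0.4919, -0.1557, 0.249]
orientation: [179.9, -0.3, -2.8]
force: [-0.3, -0.6, -0.7]
finger_gap: 0.0846
grasp_force: 0.0
```

```bash
python3 seat.py
```

```text
wrist across 4.0 along -85.4 125.5 (158, 36, -2.8) 14604
wrist across -0.7 along -30.8 125.5 (158, 35, -2.7) 14315
side across -2.1 along -33.9 127.1 (157, 36, -2.5) 680
side across 2.5 along -88.4 127.2 (157, 34, -2.8) 730
side (399.5, 223.9, np.float64(25.3), 161, 33, 86.7)
scene across 3.2 along -78.5 124.7 (157, 30, -3.1) 447
scene across -1.3 along -24.9 124.7 (158, 34, -3.1) 483
scene (400.9, 230.8, np.float64(23.2), 155, 37, 86.9) (529.2, 233.8, np.float64(23.2), 155, 37, -87.6)
21.7 [ 0.49007262 -0.1546482   0.24476914] [-1.79926240e+02  1.42715182e-01 -2.76257869e+00] 0.0853973225165488
```

Request:
{"op": "play_rows", "data": {"plan": [[[0,0,-0.12,1,-25,0,0],[0,0,-0.26,3,-60,0,0],[0,0,-0.4,5,-95,0,0],[0,0,-0.54,7,-130,0,0],[0,0,-0.68,9,-165,0,0],[0,0,-0.82,11,-200,0,0],[0,0,-0.96,13,-235,0,0],[0,0,-1.1,15,-270,0,0],[0,0,-1.24,17,-305,0,0],[0,0,-1.38,19,-335,0,0],[0,0,-1.52,21,-360,10,0],[0,0,-1.62,22,-378,40,0],[0,0,-1.668,22,-386,70,0],[0,0,-1.668,22,-386,82,0],[0,0,-1.668,22,-386,82,0],[0,0,-1.668,22,-386,82,0]]]}}

```text
t: 23.3
eef_pos: [0.5317, 0.2289, 0.1647]
orientation: [180.0, 0.0, 92.7]
force: [1.2, 0.2, 0.1]
finger_gap: 0.0854
grasp_force: 0.0
```

```bash
python3 look.py
```

```text
23.3 [0.53174879 0.22892128 0.1646855 ] [1.79991441e+02 3.42163981e-03 9.27282870e+01] 0.08543023615576549
402.3 228.2 23.5 158 35 86.8 13722 [114.0, 212.0] tool shift [   5.4 -129.4  133.7]
530.2 230.1 23.6 158 35 -87.3 12784 [310.0, 218.0] tool shift [  1.3  -1.5 133.7]
```

Request:
{"op": "play_rows", "data": {"plan": [[[0,0,0,0,-1,45,0],[0,0,0,0,-1,90,0],[0,0,0,0,-1,120,0],[0,0,0,0,-1,132,0],[0,0,0,0,-1,134,0],[0,0,0,0,-1,134,0.4],[0,0,0,0,-1,134,0.8],[0,0,0,0,-1,134,0.8],[0,0,0,0,-1,134,0.8],[0,0,0,0,-1,134,0.8],[0,0,0,0,-1,134,0.8],[0,0,0,0,-1,134,0.8]]]}}

```text
t: 24.55
eef_pos: [0.5316, 0.2297, 0.0321]
orientation: [179.9, -0.0, 92.8]
force: [-1.2, -0.4, 5.6]
finger_gap: 0.035
grasp_force: 46.9
```

Request:
{"op": "play_rows", "data": {"plan": [[[0,0,0,0,0,-20,0.8],[0,0,0,0,0,-60,0.8],[0,0,0,0,0,-110,0.8],[0,0,0,0,0,-160,0.8],[0,0,0.1,-15,-2,-200,0.8],[0,0,0.24,-42,-7,-216,0.8],[0,0,0.38,-69,-11,-216,0.8],[0,0,0.52,-96,-16,-216,0.8],[0,0,0.66,-123,-20,-216,0.8],[0,0,0.8,-150,-25,-216,0.8],[0,0,0.94,-177,-29,-216,0.8],[0,0,1.08,-204,-34,-216,0.8],[0,0,1.22,-231,-38,-216,0.8],[0,0,1.36,-258,-43,-216,0.8],[0,0,1.5,-285,-47,-216,0.8],[0,0,1.6,-308,-51,-216,0.8],[0,0,1.667,-322,-54,-216,0.8],[0,0,1.667,-328,-55,-216,0.8],[0,0,1.667,-328,-55,-216,0.8],[0,0,1.667,-328,-55,-216,0.8]]]}}

```text
t: 26.55
eef_pos: [0.4916, -0.1004, 0.2463]
orientation: [-180.0, -0.0, -2.6]
force: [0.9, -0.2, -1.1]
finger_gap: 0.0353
grasp_force: 46.0
```

```bash
python3 held.py
```

```text
scene 442.6 -90.2 233.0 55 26 -0.3 170 [340.0, 193.0]
scene 528.2 -102.4 236.2 88 53 -10.8 452 [308.0, 205.0]
side 492.5 -109.1 238.2 156 48 -4.3 693 [302.0, 251.0]
26.65 [ 0.49161701 -0.10018951  0.2462757 ] [-1.79988355e+02  8.60001827e-04 -2.61157770e+00] 0.0347650063702244
scene (400.6, 230.7, np.float64(23.1), 155, 37, 86.6)
side (399.5, 223.6, np.float64(25.3), 158, 33, 86.8)
```

Request:
{"op": "play_rows", "data": {"plan": [[[0,0,0,1,0,40,0.8],[0,0,0,1,0,75,0.8],[0,0,0,1,0,95,0.8],[0,0,0,1,0,105,0.8],[0,0,0,1,0,109,0.8],[0,0,0,1,0,111,0.8],[0,0,0,1,0,112,0.8],[0,0,0,1,0,112,0.8]]]}}

```text
t: 27.55
eef_pos: [0.4932, -0.1013, 0.1353]
orientation: [180.0, -0.1, -2.7]
force: [-0.4, -0.3, -1.6]
finger_gap: 0.035
grasp_force: 46.0
```

Request:
{"op": "play_rows", "data": {"plan": [[[0,0,0,0,0,0,0.52],[0,0,0,0,-1,0,0.48],[0,0,0,0,-1.5,0,0.48],[0,0,0,0,-1.5,0,0.48],[0,0,0,0,-1.5,-10,0.48],[0,0,0,0,-1.5,-25,0.48],[0,0,0,0,-1.5,-60,0.45],[0,0,0,0,-1.5,-105,0.3],[0,0,0,0,-1.5,-110,0],[0,0,0,0,-1.5,-110,0]]]}}

```text
t: 28.55
eef_pos: [0.4937, -0.1, 0.2469]
orientation: [179.9, -0.3, -2.7]
force: [0.1, 0.5, -0.4]
finger_gap: 0.0847
grasp_force: 0.0
```

```bash
python3 seat.py
```

```text
wrist across 4.4 along -84.6 125.6 (157, 35, -2.7) 14103
wrist across 0.7 along 25.1 125.5 (158, 35, -2.8) 14652
wrist across -0.4 along -30.5 125.5 (157, 36, -2.8) 14558
side across -0.7 along 22.4 127.0 (157, 36, -3.2) 629
side across -2.2 along -33.8 126.8 (156, 37, -2.9) 684
side across 2.5 along -87.4 127.0 (157, 37, -2.4) 737
side (399.7, 225.5, np.float64(25.5), 158, 33, 86.7)
scene across 3.2 along -78.5 124.7 (160, 32, -4.6) 441
scene across -1.4 along -24.6 124.9 (157, 31, -1.9) 483
scene across 0.6 along 31.4 124.9 (157, 33, -2.8) 528
scene (400.6, 231.8, np.float64(23.1), 154, 38, 87.0)
28.7 [ 0.49180552 -0.09913975  0.24278244] [-1.79939934e+02  1.53165273e-01 -2.70427787e+00] 0.08564729970092502
```

Request:
{"op": "play_rows", "data": {"plan": [[[0,0,-0.12,-8,-25,0,0],[0,0,-0.26,-17,-52,0,0],[0,0,-0.4,-26,-80,0,0],[0,0,-0.54,-36,-110,0,0],[0,0,-0.68,-46,-140,0,0],[0,0,-0.82,-56,-170,0,0],[0,0,-0.96,-66,-200,0,0],[0,0,-1.1,-75,-230,0,0],[0,0,-1.24,-85,-260,0,0],[0,0,-1.38,-95,-290,0,0],[0,0,-1.5,-102,-312,20,0],[0,0,-1.562,-105,-323,55,0],[0,0,-1.562,-105,-323,80,0],[0,0,-1.562,-105,-323,80,0],[0,0,-1.562,-105,-323,80,0]]]}}

```text
t: 30.2
eef_pos: [0.4024, 0.2278, 0.1636]
orientation: [-179.9, 0.0, 86.8]
force: [0.2, -0.3, 0.3]
finger_gap: 0.0853
grasp_force: 0.0
```

```bash
python3 look.py
```

```text
30.2 [0.40244985 0.22784169 0.16359512] [-1.79867994e+02  4.69244367e-02  8.67762719e+01] 0.08534188855347849
401.2 228.1 23.6 158 35 86.8 12822 [311.0, 220.0] tool shift [  0.3  -1.  132.6]
```

Request:
{"op": "play_rows", "data": {"plan": [[[0,0,0,0,-1,45,0],[0,0,0,0,-1,90,0],[0,0,0,0,-1,120,0],[0,0,0,0,-1,131,0],[0,0,0,0,-1,133,0],[0,0,0,0,-1,133,0.4],[0,0,0,0,-1,133,0.8],[0,0,0,0,-1,133,0.8],[0,0,0,0,-1,133,0.8],[0,0,0,0,-1,133,0.8],[0,0,0,0,-1,133,0.8],[0,0,0,0,-1,133,0.8]]]}}

```text
t: 31.45
eef_pos: [0.403, 0.2285, 0.0328]
orientation: [179.9, -0.0, 86.8]
force: [-1.0, -0.1, 6.6]
finger_gap: 0.0351
grasp_force: 45.7
```

Request:
{"op": "play_rows", "data": {"plan": [[[0,0,0,0,0,-20,0.8],[0,0,0,0,0,-60,0.8],[0,0,0,0,0,-110,0.8],[0,0,0,0,0,-160,0.8],[0,0,0.1,-14,6,-200,0.8],[0,0,0.24,-38,15,-216,0.8],[0,0,0.38,-62,25,-216,0.8],[0,0,0.52,-86,35,-216,0.8],[0,0,0.66,-110,44,-216,0.8],[0,0,0.8,-134,54,-216,0.8],[0,0,0.94,-158,63,-216,0.8],[0,0,1.08,-182,73,-216,0.8],[0,0,1.22,-206,82,-216,0.8],[0,0,1.36,-230,92,-216,0.8],[0,0,1.48,-250,100,-216,0.8],[0,0,1.562,-265,106,-216,0.8],[0,0,1.562,-269,108,-216,0.8],[0,0,1.562,-269,108,-216,0.8],[0,0,1.562,-269,108,-216,0.8]]]}}

```text
t: 33.35
eef_pos: [0.4945, -0.0458, 0.2473]
orientation: [-180.0, 0.0, -2.6]
force: [-0.5, 0.4, -1.3]
finger_gap: 0.0354
grasp_force: 45.5
```

```bash
python3 held.py
```

```text
scene 443.6 -28.1 232.9 58 25 22.5 177 [354.0, 202.0]
scene 531.1 -48.0 236.5 86 54 -12.9 478 [322.0, 214.0]
side 530.4 -53.5 237.9 83 38 7.9 296 [318.0, 236.0]
side 453.3 -49.8 239.0 76 40 -12.8 334 [283.0, 238.0]
33.45 [ 0.49451375 -0.04567232  0.24727845] [-1.79991121e+02  3.82739338e-03 -2.60338103e+00] 0.034824440484907924
scene
side
```

Request:
{"op": "play_rows", "data": {"plan": [[[0,0,0,1,0,40,0.8],[0,0,0,1,0,75,0.8],[0,0,0,1,0,95,0.8],[0,0,0,1,0,105,0.8],[0,0,0,1,0,109,0.8],[0,0,0,1,0,111,0.8],[0,0,0,1,0,112,0.8],[0,0,0,1,0,112,0.8]]]}}

```text
t: 34.35
eef_pos: [0.4965, -0.0467, 0.1363]
orientation: [180.0, -0.1, -2.7]
force: [0.8, 0.5, -0.2]
finger_gap: 0.035
grasp_force: 45.4
```

Request:
{"op": "play_rows", "data": {"plan": [[[0,0,0,0,0,0,0.52],[0,0,0,0,-1,0,0.48],[0,0,0,0,-1.5,0,0.48],[0,0,0,0,-1.5,0,0.48],[0,0,0,0,-1.5,-10,0.48],[0,0,0,0,-1.5,-25,0.48],[0,0,0,0,-1.5,-60,0.45],[0,0,0,0,-1.5,-105,0.3],[0,0,0,0,-1.5,-150,0],[0,0,0,0,-1.5,-190,0],[0,0,0,0,-1.5,-190,0],[0,0,0,0,-1.5,-190,0]]]}}

```text
t: 35.55
eef_pos: [0.4962, -0.0451, 0.327]
orientation: [180.0, -0.2, -2.7]
force: [0.4, 0.6, -0.7]
finger_gap: 0.0856
grasp_force: 0.0
```

```bash
python3 seat.py; python3 - <<'E'
from meas import *
s=snap('side','side2.png');print('bench',[o for o in handles(s,(.3,.75,.1,.6))])
P=cloud(s)*1000;V=s['image'].max(2)
g=P[(V<60)&(P[...,2]>285)&(P[...,2]<335)&(P[...,1]<-480)&(P[...,1]>-620)&(P[...,0]>540)&(P[...,0]<680)]
print(len(g),g.mean(0) if len(g) else 0)
E
```

```text
wrist across 3.8 along -84.7 125.5 (158, 35, -2.6) 9069
wrist across -0.4 along 79.5 125.5 (158, 35, -2.7) 8787
wrist across 0.4 along 25.0 125.5 (158, 36, -2.8) 8798
wrist across -1.2 along -30.4 125.5 (158, 36, -2.7) 8778
side across -1.3 along 74.9 126.7 (156, 41, -2.2) 595
side across -0.6 along 23.7 126.9 (157, 38, -4.4) 636
side across -2.3 along -32.2 127.0 (157, 37, -1.9) 674
side across 2.9 along -87.7 127.2 (157, 37, -3.8) 732
side
scene across 2.2 along -78.7 124.7 (159, 32, -3.3) 446
scene across -1.9 along -23.4 124.8 (159, 32, -3.3) 480
scene across 0.2 along 33.1 125.0 (159, 35, -1.6) 522
scene across -0.7 along 85.3 125.0 (158, 33, -2.8) 564
scene
35.7 [ 0.49510129 -0.044797    0.32361884] [-1.79951928e+02  1.72323555e-01 -2.70649976e+00] 0.08530926736876984
bench []
229 [ 607.22811307 -561.74885705  311.50255311]
```

View pics/side2.png

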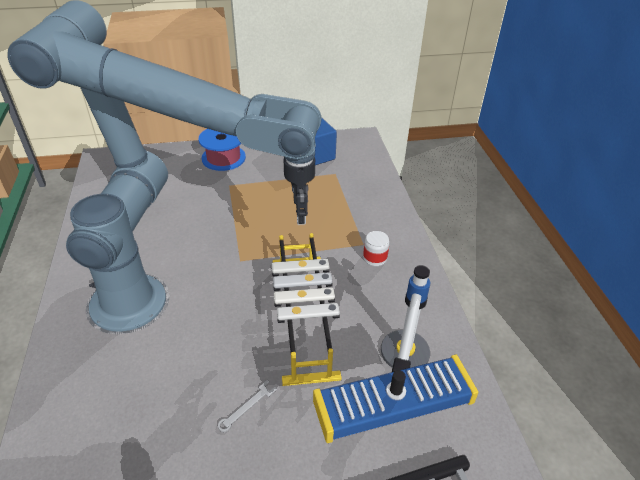

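Side view: all four handles lie across the bars, card empty, lamp grip at (397,383). Now go back to the lamp grip.

Request:
{"op": "play_rows", "data": {"plan": [[[0,0,0,0,0,-45,0],[0,0,-0.1,4,15,-87,0],[0,0,-0.24,14,50,-87,0],[0,0,-0.38,25,90,-87,0],[0,0,-0.52,36,130,-87,0],[0,0,-0.66,47,170,-87,0],[0,0,-0.8,58,210,-87,0],[0,0,-0.94,69,250,-87,0],[0,0,-1.08,80,290,-87,0],[0,0,-1.22,91,330,-87,0],[0,0,-1.36,102,370,-87,0],[0,0,-1.5,113,410,-87,0],[0,0,-1.64,124,450,-87,0],[0,0,-1.762,133,482,-87,0],[0,0,-1.762,139,504,-87,0],[0,0,-1.762,139,504,-87,0],[0,0,-1.762,139,504,-87,0]]]}}

```text
t: 37.45
eef_pos: [0.6108, -0.5551, 0.4098]
orientation: [-179.9, -0.2, 98.2]
force: [0.7, 1.2, -0.5]
finger_gap: 0.0851
grasp_force: 0.0
```

```bash
python3 - <<'E'
from h import *
from scipy.optimize import least_squares
s=snap('wrist','w9.png');P=cloud(s)*1000;V=s['image'].max(2);e=s['st']['eef_pos']*1000
g=P[(V<70)&(P[...,2]>312)&(P[...,2]<330)&(abs(P[...,0]-e[0])<60)&(abs(P[...,1]-e[1])<60)]
c=np.array(cv2.minEnclosingCircle(g[:,:2].astype(np.float32))[0]);R=Ro.from_euler('xyz',s['st']['orientation'],degrees=True).as_matrix()
print(e,s['st']['orientation'],c,g[:,2].max(),'shift',R.T@(np.r_[c,302]-e))
Q=np.array([[503.4,-119.8],[451,-247],[610.7,-554.8],c]);f=least_squares(lambda x:np.hypot(*(Q-x).T)-296,[741,-291]);print(f.x,f.fun)
C=f.x;d=np.array([494,-127])-C;print('target',C+d/np.hypot(*d)*296,'swing deg',np.degrees(np.arctan2(*(c-C)[::-1])-np.arctan2(*d[::-1]))%360)
E
```

```text
[ 610.79286564 -555.09402477  409.80558683] [-179.90522473   -0.18112242   98.22551099] [ 612.39862061 -557.13378906] 321.53915929731926 shift [ -2.58929657   1.47571876 107.79564665]
[ 744.08153463 -291.40675721] [-0.4048711   0.4266284  -0.76003976  0.56575207]
target [ 496.7433396  -128.80350608] swing deg 96.96038287804095
```

Request:
{"op": "play_rows", "data": {"plan": [[[0,0,0,-2,1,40,0],[0,0,0,-2,1,75,0],[0,0,0,-2,1,100,0],[0,0,0,-2,1,107,0],[0,0,0,-2,1,107,0],[0,0,0,-2,1,107,0.8],[0,0,0,-2,1,107,0.8],[0,0,0,-2,1,107,0.8],[0,0,0,-2,1,107,0.8],[0,0,0,-2,1,107,0.8],[0,0,0,-2,1,107,0.8],[0,0,0,-2,1,107,0.8]]], "squeeze": 40}}

```text
t: 38.7
eef_pos: [0.612, -0.5575, 0.3066]
orientation: [180.0, 0.1, 98.2]
force: [-2.3, -1.7, 4.4]
finger_gap: 0.0239
grasp_force: 40.0
```

```bash
cat > arc.py <<'E'
from h import *
import sys
st=r.read_state();p=np.array(st['eef_pos'][:2])*1000;C=np.array([744.1,-291.4]);v=p-C;R0=np.hypot(*v)
T=np.array([496.7,-128.8])-C
tot=(np.arctan2(v[1],v[0])-np.arctan2(T[1],T[0]))%(2*np.pi);tot=tot-2*np.pi if tot>np.pi else tot
print(p,st['eef_pos'][2],R0,np.degrees(tot),st['force'],st['orientation'],st['finger_gap'])
Rm=Ro.from_euler('xyz',st['orientation'],degrees=True).as_matrix();n=int(sys.argv[1])
for i in range(1,n+1):
    a=-tot*i/n;q=C+[np.cos(a)*v[0]-np.sin(a)*v[1],np.sin(a)*v[0]+np.cos(a)*v[1]]-p
    w=Rm.T@[q[0],q[1],0];print([0,0,round(float(-a),3),round(w[0],1),round(w[1],1),0,.8],end=', ')
E
python3 arc.py 19
```

```text
[ 611.95362947 -557.52054921] 0.30662323545472825 297.12423320471476 96.90690354544061 [-2.26562227 -1.65198766  4.40060867] [1.79987103e+02 1.17409590e-01 9.82271579e+01] 0.023869252966137688
[0, 0, 0.089, np.float64(16.0), np.float64(-21.1), 0, 0.8], [0, 0, 0.178, np.float64(33.8), np.float64(-40.6), 0, 0.8], [0, 0, 0.267, np.float64(53.2), np.float64(-58.5), 0, 0.8], [0, 0, 0.356, np.float64(74.2), np.float64(-74.6), 0, 0.8], [0, 0, 0.445, np.float64(96.5), np.float64(-88.8), 0, 0.8], [0, 0, 0.534, np.float64(120.0), np.float64(-100.9), 0, 0.8], [0, 0, 0.623, np.float64(144.5), np.float64(-110.9), 0, 0.8], [0, 0, 0.712, np.float64(169.8), np.float64(-118.7), 0, 0.8], [0, 0, 0.801, np.float64(195.6), np.float64(-124.2), 0, 0.8], [0, 0, 0.89, np.float64(221.9), np.float64(-127.4), 0, 0.8], [0, 0, 0.979, np.float64(248.3), np.float64(-128.2), 0, 0.8], [0, 0, 1.068, np.float64(274.7), np.float64(-126.7), 0, 0.8], [0, 0, 1.157, np.float64(300.9), np.float64(-122.9), 0, 0.8], [0, 0, 1.246, np.float64(326.6), np.float64(-116.7), 0, 0.8], [0, 0, 1.335, np.float64(351.6), np.float64(-108.3), 0, 0.8], [0, 0, 1.424, np.float64(375.8), np.float64(-97.6), 0, 0.8], [0, 0, 1.513, np.float64(399.0), np.float64(-84.9), 0, 0.8], [0, 0, 1.602, np.float64(421.0), np.float64(-70.2), 0, 0.8], [0, 0, 1.691, np.float64(441.5), np.float64(-53.5), 0, 0.8],
```

Request:
{"op": "play_rows", "data": {"plan": [[[0,0,0.089,16,-21,0,0.8],[0,0,0.178,34,-41,0,0.8],[0,0,0.267,53,-58,0,0.8],[0,0,0.356,74,-75,0,0.8],[0,0,0.445,96,-89,0,0.8],[0,0,0.534,120,-101,0,0.8],[0,0,0.623,144,-111,0,0.8],[0,0,0.712,170,-119,0,0.8],[0,0,0.801,196,-124,0,0.8],[0,0,0.89,222,-127,0,0.8],[0,0,0.979,248,-128,0,0.8],[0,0,1.068,275,-127,0,0.8]]]}}

```text
t: 39.9
eef_pos: [0.4463, -0.3038, 0.3064]
orientation: [179.8, 0.1, 36.7]
force: [2.7, -5.5, 3.6]
finger_gap: 0.024
grasp_force: 40.5
```

```bash
python3 arc.py 9
```

```text
[ 446.33892411 -303.79028445] 0.30644077686324267 298.01875354309925 35.69711626121352 [ 2.72971249 -5.47120449  3.55709926] [1.79769578e+02 1.22681004e-01 3.66786151e+01] 0.024045595619169968
[0, 0, 0.069, np.float64(12.2), np.float64(-16.6), 0, 0.8], [0, 0, 0.138, np.float64(25.5), np.float64(-32.4), 0, 0.8], [0, 0, 0.208, np.float64(39.9), np.float64(-47.2), 0, 0.8], [0, 0, 0.277, np.float64(55.3), np.float64(-60.9), 0, 0.8], [0, 0, 0.346, np.float64(71.6), np.float64(-73.6), 0, 0.8], [0, 0, 0.415, np.float64(88.7), np.float64(-85.1), 0, 0.8], [0, 0, 0.485, np.float64(106.6), np.float64(-95.4), 0, 0.8], [0, 0, 0.554, np.float64(125.1), np.float64(-104.4), 0, 0.8], [0, 0, 0.623, np.float64(144.2), np.float64(-112.1), 0, 0.8],
```

Request:
{"op": "play_rows", "data": {"plan": [[[0,0,0.069,12,-16,0,0.8],[0,0,0.138,25,-32,0,0.8],[0,0,0.208,40,-47,0,0.8],[0,0,0.277,55,-61,0,0.8],[0,0,0.346,71,-73,0,0.8],[0,0,0.415,89,-85,0,0.8],[0,0,0.485,107,-95,0,0.8],[0,0,0.554,125,-104,0,0.8],[0,0,0.623,144,-111,0,0.8],[0,0,0.623,144,-111,0,0.8],[0,0,0.623,144,-111,0,0.8],[0,0,0.623,144,-111,0,0.8]]]}}

```text
t: 41.1
eef_pos: [0.4962, -0.1277, 0.3064]
orientation: [179.9, -0.2, 1.4]
force: [5.0, -0.4, 4.2]
finger_gap: 0.0242
grasp_force: 40.6
```

```bash
python3 arc.py 1
```

```text
[ 496.1552611  -127.73438957] 0.30637545490545964 297.0909382450463 -0.1140379265227043 [ 4.97418292 -0.42723513  4.15586031] [179.94277458  -0.2269859    1.36624641] 0.0242371834187119
[0, 0, -0.002, np.float64(-0.3), np.float64(0.5), 0, 0.8],
```

Within a millimetre; release, rise and check.

Request:
{"op": "play_rows", "data": {"plan": [[[0,0,0,0,0,0,0.4],[0,0,0,0,0,0,0],[0,0,0,0,0,0,0],[0,0,0,0,0,0,0],[0,0,0,0,0,0,0],[0,0,0,0,0,-30,0],[0,0,0,0,0,-70,0],[0,0,0,0,0,-110,0],[0,0,0,0,0,-110,0],[0,0,0,0,0,-110,0]]]}}

```text
t: 42.1
eef_pos: [0.4953, -0.1277, 0.4163]
orientation: [179.9, -0.1, 1.4]
force: [0.9, 0.9, -0.5]
finger_gap: 0.0856
grasp_force: 0.0
```

```bash
python3 - <<'E'
from meas import *
s=snap('wrist');P=cloud(s)*1000;V=s['image'].max(2);e=s['st']['eef_pos']*1000
g=P[(V<70)&(P[...,2]>312)&(P[...,2]<330)&(abs(P[...,0]-e[0])<60)&(abs(P[...,1]-e[1])<60)]
print(e,cv2.minEnclosingCircle(g[:,:2].astype(np.float32)))
for n in('scene','side'):
    s=snap(n,n+'9.png')
    print(n,[o[:6] for o in handles(s,(.38,.61,-.3,.06),(.119,.14))])
E
```

```text
[ 495.26171531 -127.66207159  416.25832933] ((497.3046875, -128.0929718017578), 12.170032501220703)
scene [(508.2, -207.8, np.float64(124.7), 128, 32, -3.9), (499.9, -113.2, np.float64(125.1), 149, 69, -2.6), (497.1, -42.3, np.float64(124.9), 159, 32, -2.8)]
side [(439.2, -48.1, np.float64(127.3), 42, 35, -1.7), (437.0, -119.7, np.float64(127.7), 70, 50, 83.0), (492.5, -215.4, np.float64(126.9), 158, 38, -1.5)]
```

View pics/scene9.png

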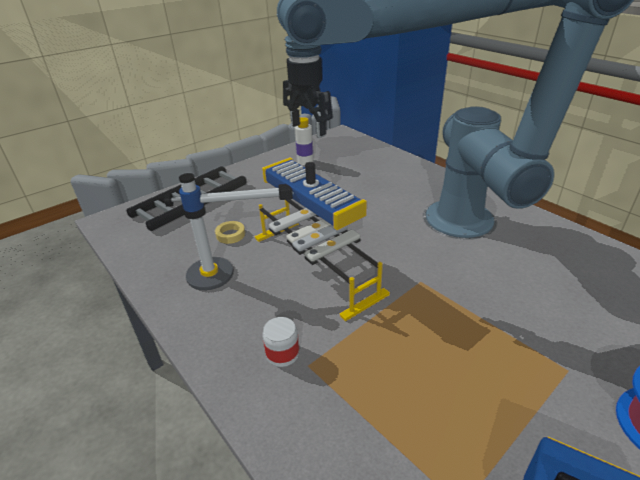

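The lamp head (310,180) is centred over the stand and released; the two middle handles near (310,240) look close together, so I check closer.

```bash
python3 -c "
import cv2,numpy as np
a=cv2.imread('pics/scene9.png')[190:290,240:400];b=cv2.imread('pics/side9.png')[200:400,240:400]
cv2.imwrite('pics/crop.png',np.hstack([cv2.resize(a,(480,300),interpolation=2),cv2.resize(b,(320,400),interpolation=2)[:300]]))"
```

```text
(no output)
```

View pics/crop.png

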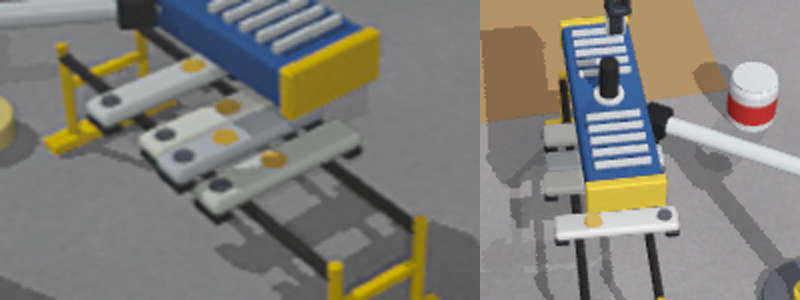

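A handle was knocked: the second one from the far end now touches the third. Measure it.

```bash
cat > prof.py <<'E'
from h import *
c=np.array([494,-127.]);th=np.radians(-2.73)
for n,(lo,hi) in(('scene',(45,55)),('scene',(58,68)),('side',(-76,-66)),('side',(-64,-56))):
    s=snap(n);P=cloud(s).reshape(-1,3)*1000;q=P[:,:2]-c
    u=q@[np.cos(th),np.sin(th)];t=q@[-np.sin(th),np.cos(th)]
    m=(P[:,2]>120)&(P[:,2]<130)&(u>lo)&(u<hi)&(abs(t)<140);x=np.sort(t[m])
    k=np.split(x,np.where(np.diff(x)>4)[0]+1);print(n,lo,[(g[0].round(),g[-1].round()) for g in k])
m=lambda:0
s=snap('scene');P=cloud(s)*1000;hsv=cv2.cvtColor(s['image'],cv2.COLOR_RGB2HSV).astype(int)
q=P[...,:2]-c;u=q@[np.cos(th),np.sin(th)];t=q@[-np.sin(th),np.cos(th)]
b=(P[...,2]>118)&(P[...,2]<130)&(abs(t)<130)&(abs(u)<85)
for nm,mm in(('spot',b&(hsv[...,0]>12)&(hsv[...,0]<32)&(hsv[...,1]>120)),('dot',b&(hsv[...,2]<110))):
    k,l,st,_=cv2.connectedComponentsWithStats(mm.astype(np.uint8))
    print(nm,[(u[l==i].mean().round(1),t[l==i].mean().round(1),st[i,4]) for i in range(1,k) if st[i,4]>8])
E
python3 prof.py
```

```text
scene 45 [(np.float64(-101.0), np.float64(-101.0)), (np.float64(-96.0), np.float64(-64.0)), (np.float64(-23.0), np.float64(45.0)), (np.float64(65.0), np.float64(74.0)), (np.float64(78.0), np.float64(98.0))]
scene 58 [(np.float64(-98.0), np.float64(-95.0)), (np.float64(-90.0), np.float64(-87.0)), (np.float64(-83.0), np.float64(-63.0)), (np.float64(-27.0), np.float64(-25.0)), (np.float64(-20.0), np.float64(44.0)), (np.float64(63.0), np.float64(69.0)), (np.float64(73.0), np.float64(101.0))]
side -76 [(np.float64(-104.0), np.float64(-98.0)), (np.float64(-93.0), np.float64(-68.0)), (np.float64(-28.0), np.float64(45.0)), (np.float64(59.0), np.float64(82.0)), (np.float64(87.0), np.float64(90.0)), (np.float64(94.0), np.float64(98.0))]
side -64 [(np.float64(-105.0), np.float64(-67.0)), (np.float64(-27.0), np.float64(-18.0)), (np.float64(-13.0), np.float64(38.0)), (np.float64(43.0), np.float64(43.0)), (np.float64(60.0), np.float64(77.0)), (np.float64(87.0), np.float64(95.0))]
spot [(np.float64(-26.9), np.float64(-84.9), np.int32(23)), (np.float64(-11.4), np.float64(-9.1), np.int32(25)), (np.float64(17.2), np.float64(26.4), np.int32(30)), (np.float64(4.7), np.float64(80.2), np.int32(32))]
dot [(np.float64(65.3), np.float64(-84.4), np.int32(18)), (np.float64(56.4), np.float64(-9.0), np.int32(18)), (np.float64(62.0), np.float64(27.7), np.int32(21)), (np.float64(59.8), np.float64(78.7), np.int32(33))]
```

Handle 2 now sits at -9 mm along (was -30), touching handle 3. I swing the lamp aside again and set it back.

Request:
{"op": "play_rows", "data": {"plan": [[[0,0,0,1,0,40,0],[0,0,0,1,0,80,0],[0,0,0,1,0,105,0],[0,0,0,1,0,110,0],[0,0,0,1,0,110,0],[0,0,0,1,0,110,0.8],[0,0,0,1,0,110,0.8],[0,0,0,1,0,110,0.8],[0,0,0,1,0,110,0.8],[0,0,0,1,0,110,0.8],[0,0,0,1,0,110,0.8],[0,0,0,1,0,110,0.8]]]}}

```text
t: 43.7
eef_pos: [0.4963, -0.1277, 0.3062]
orientation: [180.0, -0.1, 1.4]
force: [-1.3, 0.4, 5.7]
finger_gap: 0.0244
grasp_force: 39.5
```

```bash
sed -i 's/^print(p/if len(sys.argv)>2: tot=np.radians(float(sys.argv[2]))\nprint(p/' arc.py; python3 arc.py 20 -96
```

```text
[ 496.33910024 -127.70872334] 0.30620752561997355 296.9516753717319 -96.00000000000001 [-1.26711252  0.38284209  5.67596193] [ 1.79958647e+02 -6.52003920e-02  1.36430208e+00] 0.024396421587807426
[0, 0, -0.084, np.float64(-13.3), np.float64(21.0), 0, 0.8], [0, 0, -0.168, np.float64(-24.9), np.float64(43.0), 0, 0.8], [0, 0, -0.251, np.float64(-34.5), np.float64(66.0), 0, 0.8], [0, 0, -0.335, np.float64(-42.2), np.float64(89.6), 0, 0.8], [0, 0, -0.419, np.float64(-47.9), np.float64(113.8), 0, 0.8], [0, 0, -0.503, np.float64(-51.5), np.float64(138.4), 0, 0.8], [0, 0, -0.586, np.float64(-53.1), np.float64(163.2), 0, 0.8], [0, 0, -0.67, np.float64(-52.6), np.float64(188.1), 0, 0.8], [0, 0, -0.754, np.float64(-50.0), np.float64(212.8), 0, 0.8], [0, 0, -0.838, np.float64(-45.3), np.float64(237.3), 0, 0.8], [0, 0, -0.922, np.float64(-38.7), np.float64(261.2), 0, 0.8], [0, 0, -1.005, np.float64(-30.0), np.float64(284.5), 0, 0.8], [0, 0, -1.089, np.float64(-19.4), np.float64(307.0), 0, 0.8], [0, 0, -1.173, np.float64(-7.0), np.float64(328.6), 0, 0.8], [0, 0, -1.257, np.float64(7.2), np.float64(349.0), 0, 0.8], [0, 0, -1.34, np.float64(23.1), np.float64(368.2), 0, 0.8], [0, 0, -1.424, np.float64(40.5), np.float64(386.0), 0, 0.8], [0, 0, -1.508, np.float64(59.3), np.float64(402.2), 0, 0.8], [0, 0, -1.592, np.float64(79.4), np.float64(416.8), 0, 0.8], [0, 0, -1.676, np.float64(100.7), np.float64(429.7), 0, 0.8],
```

Request:
{"op": "play_rows", "data": {"plan": [[[0,0,-0.084,-13,21,0,0.8],[0,0,-0.168,-25,43,0,0.8],[0,0,-0.251,-35,66,0,0.8],[0,0,-0.335,-42,90,0,0.8],[0,0,-0.419,-48,114,0,0.8],[0,0,-0.503,-52,138,0,0.8],[0,0,-0.586,-53,163,0,0.8],[0,0,-0.67,-53,188,0,0.8],[0,0,-0.754,-50,213,0,0.8],[0,0,-0.838,-45,237,0,0.8],[0,0,-0.922,-39,261,0,0.8],[0,0,-1.005,-30,285,0,0.8],[0,0,-1.089,-19,307,0,0.8],[0,0,-1.173,-7,329,0,0.8],[0,0,-1.257,7,349,0,0.8],[0,0,-1.34,23,368,0,0.8],[0,0,-1.424,40,386,0,0.8],[0,0,-1.508,59,402,0,0.8],[0,0,-1.592,79,417,0,0.8],[0,0,-1.676,101,430,0,0.8]]]}}

```text
t: 45.7
eef_pos: [0.6078, -0.555, 0.3063]
orientation: [-180.0, -0.1, 97.6]
force: [-2.9, 4.4, 6.6]
finger_gap: 0.0243
grasp_force: 40.5
```

Request:
{"op": "play_rows", "data": {"plan": [[[0,0,0,0,0,0,0.8],[0,0,0,0,0,0,0.4],[0,0,0,0,0,0,0],[0,0,0,0,0,0,0],[0,0,0,0,0,0,0],[0,0,0,0,0,0,0],[0,0,0,0,0,-30,0],[0,0,0,0,0,-70,0],[0,0,0,0,0,-105,0],[0,0,0,0,0,-105,0],[0,0,0,0,0,-105,0]]]}}

```text
t: 46.8
eef_pos: [0.6073, -0.5551, 0.4122]
orientation: [179.9, 0.1, 97.4]
force: [-0.6, -0.3, -0.1]
finger_gap: 0.0853
grasp_force: 0.0
```

```bash
cat > go.py <<'E'
from h import *
import sys
# go.py x y z yaw (mm, deg): shift and turn in tool axes from measured pose
st=r.read_state();R=Ro.from_euler('xyz',st['orientation'],degrees=True).as_matrix()
x,y,z,w=map(float,sys.argv[1:5]);print(st['t'],st['eef_pos'],st['orientation'])
print('shift',(R.T@(np.array([x,y,z])-1000*st['eef_pos'])).round(1),'turn z',round(np.radians((st['orientation'][2]-w+180)%360-180),3))
E
python3 go.py 492 -50 410 -2.7; python3 prof.py; python3 seat.py
```

```text
46.8 [ 0.6072844  -0.55513161  0.41216466] [1.79911217e+02 1.44813206e-01 9.73872631e+01]
shift [515.8 -49.4   0.8] turn z 1.747
scene 45 [(np.float64(-98.0), np.float64(-62.0)), (np.float64(-25.0), np.float64(-1.0)), (np.float64(3.0), np.float64(46.0)), (np.float64(65.0), np.float64(100.0))]
scene 58 [(np.float64(-98.0), np.float64(-98.0)), (np.float64(-94.0), np.float64(-65.0)), (np.float64(-25.0), np.float64(-9.0)), (np.float64(-5.0), np.float64(46.0)), (np.float64(63.0), np.float64(101.0))]
side -76 [(np.float64(-104.0), np.float64(-66.0)), (np.float64(-28.0), np.float64(36.0)), (np.float64(40.0), np.float64(42.0)), (np.float64(63.0), np.float64(68.0)), (np.float64(72.0), np.float64(78.0)), (np.float64(82.0), np.float64(96.0))]
side -64 [(np.float64(-103.0), np.float64(-68.0)), (np.float64(-28.0), np.float64(-9.0)), (np.float64(-3.0), np.float64(6.0)), (np.float64(11.0), np.float64(20.0)), (np.float64(25.0), np.float64(26.0)), (np.float64(30.0), np.float64(40.0)), (np.float64(47.0), np.float64(47.0)), (np.float64(61.0), np.float64(80.0)), (np.float64(85.0), np.float64(91.0)), (np
[... 215 characters left out ...]
), np.float64(80.4), np.int32(32))]
dot [(np.float64(66.4), np.float64(-82.5), np.int32(17)), (np.float64(56.4), np.float64(-8.5), np.int32(17)), (np.float64(61.9), np.float64(27.4), np.int32(21)), (np.float64(61.3), np.float64(80.7), np.int32(23))]
side across -1.1 along 76.4 127.0 (156, 36, -3.9) 576
side across -3.6 along 6.2 127.3 (161, 72, -3.4) 1220
side across 2.4 along -88.2 127.1 (157, 35, -2.0) 741
side
scene across 3.4 along -78.8 124.7 (159, 30, -3.9) 454
scene across -2.1 along 13.6 125.2 (162, 68, -3.6) 989
scene across -0.4 along 85.9 124.8 (158, 31, -2.1) 572
scene
47.2 [ 0.60719434 -0.55492353  0.40923164] [-1.79952620e+02 -7.33649957e-02  9.73938615e+01] 0.08529957527613975
```

```bash
python3 go.py 490.5 -136.4 300 -2.7
```

```text
47.2 [ 0.60719434 -0.55492353  0.40923164] [-1.79952620e+02 -7.33649957e-02  9.73938615e+01]
shift [429.9 -61.8 109.8] turn z 1.747
```

Request:
{"op": "play_rows", "data": {"plan": [[[0,0,0.1,30,-4,0,0.5],[0,0,0.24,65,-9,0,1],[0,0,0.38,100,-14,0,1],[0,0,0.52,135,-19,0,1],[0,0,0.66,170,-24,0,1],[0,0,0.8,205,-29,0,1],[0,0,0.94,240,-34,0,1],[0,0,1.08,275,-39,0,1],[0,0,1.22,310,-44,0,1],[0,0,1.36,345,-49,20,1],[0,0,1.5,375,-54,50,1],[0,0,1.64,405,-58,80,1],[0,0,1.747,425,-61,105,1],[0,0,1.747,430,-62,110,1],[0,0,1.747,430,-62,110,1],[0,0,1.747,430,-62,110,1]]]}}

```text
t: 48.8
eef_pos: [0.4914, -0.1377, 0.3021]
orientation: [179.9, -0.2, -2.6]
force: [-0.4, 0.5, 0.3]
finger_gap: 0.0002
grasp_force: 0.0
```

```bash
python3 go.py 490.5 -136.4 165 -2.7; python3 - <<'E'
from h import *
c=np.array([494,-127.]);th=np.radians(-2.73)
s=snap('wrist','w10.png');P=cloud(s).reshape(-1,3)*1000;q=P[:,:2]-c
u=q@[np.cos(th),np.sin(th)];t=q@[-np.sin(th),np.cos(th)]
for a in(-70,-50,-20,20,50,70):
    m=(P[:,2]>122)&(P[:,2]<130)&(abs(u-a)<4)&(abs(t)<140);x=np.sort(t[m])
    if len(x)==0: continue
    k=np.split(x,np.where(np.diff(x)>1.2)[0]+1);print(a,[(g[0].round(1),g[-1].round(1)) for g in k])
E
```

```text
48.8 [ 0.49136363 -0.13766839  0.30213068] [ 1.79909377e+02 -1.52247960e-01 -2.64649623e+00]
shift [ -1.3  -1.4 137.1] turn z 0.001
-70 [(np.float64(-102.4), np.float64(-68.3)), (np.float64(-26.9), np.float64(-26.9)), (np.float64(3.6), np.float64(7.8)), (np.float64(10.1), np.float64(43.8)), (np.float64(62.6), np.float64(96.8))]
-50 [(np.float64(-102.2), np.float64(-68.1)), (np.float64(-26.6), np.float64(7.4)), (np.float64(9.7), np.float64(43.9)), (np.float64(62.7), np.float64(96.8))]
-20 [(np.float64(-102.2), np.float64(-68.0)), (np.float64(-26.9), np.float64(7.7)), (np.float64(9.2), np.float64(43.9)), (np.float64(62.7), np.float64(96.6))]
20 [(np.float64(-102.2), np.float64(-68.0)), (np.float64(-26.3), np.float64(7.7)), (np.float64(9.1), np.float64(43.6)), (np.float64(62.6), np.float64(96.9))]
50 [(np.float64(-102.2), np.float64(-67.9)), (np.float64(-26.5), np.float64(7.2)), (np.float64(9.3), np.float64(43.7)), (np.float64(61.9), np.float64(96.6))]
70 [(np.float64(-102.4), np.float64(-67.9)), (np.float64(-26.9), np.float64(6.8)), (np.float64(8.9), np.float64(43.3)), (np.float64(62.5), np.float64(96.3))]
```

View pics/w10.png

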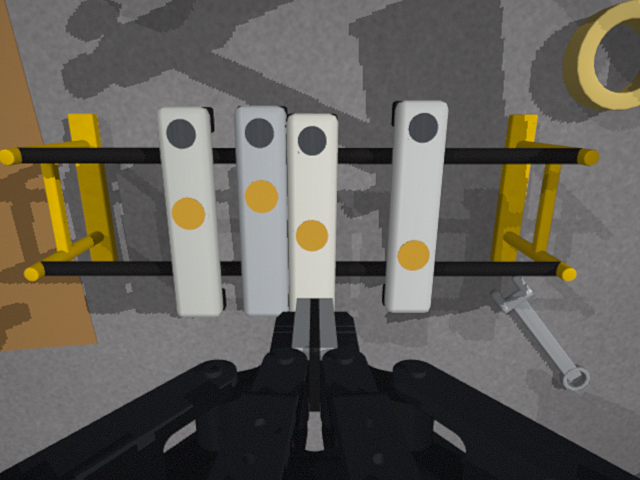

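Wrist view: handle 2 (312,210) lies against handle 3 (262,210); the others are unmoved. No gap to grip in, so I drag it back by pressing lightly with the closed fingertips on its top.

Request:
{"op": "play_rows", "data": {"plan": [[[0,0,0,-1,-1,45,1],[0,0,0,-1,-1,90,1],[0,0,0,-1,-1,125,1],[0,0,0,-1,-1,137,1],[0,0,0,-1,-1,144,1],[0,0,0,-1,-1,148,1],[0,0,0,-1,-1,148,1],[0,0,0,-1,-1,148,1]]]}}

```text
t: 49.65
eef_pos: [0.4906, -0.1361, 0.154]
orientation: [179.9, -0.2, -2.7]
force: [-0.2, 0.8, -0.0]
finger_gap: 0.0001
grasp_force: 0.0
```

Request:
{"op": "play_rows", "data": {"plan": [[[0,0,0,0,0,1,1],[0,0,0,0,0,2,1],[0,0,0,0,0,3,1],[0,0,0,0,0,4,1],[0,0,0,0,0,4,1]]]}}

```text
t: 50.15
eef_pos: [0.4901, -0.1358, 0.1509]
orientation: [180.0, -0.0, -2.7]
force: [-7.1, 3.8, 14.9]
finger_gap: -0.0003
grasp_force: 7.5
```

Request:
{"op": "play_rows", "data": {"plan": [[[0,0,0,0,3,0,1],[0,0,0,0,6,0,1],[0,0,0,0,9,0,1],[0,0,0,0,12,0,1],[0,0,0,0,15,0,1],[0,0,0,0,18,0,1],[0,0,0,0,20,0,1],[0,0,0,0,20,0,1],[0,0,0,0,20,-10,1],[0,0,0,0,20,-50,1],[0,0,0,0,20,-90,1],[0,0,0,0,20,-90,1]]]}}

```text
t: 51.35
eef_pos: [0.4914, -0.1573, 0.2452]
orientation: [179.7, -0.6, -2.7]
force: [1.0, 0.7, -0.0]
finger_gap: 0.0004
grasp_force: 0.0
```

```bash
cat > wprof.py <<'E'
from h import *
c=np.array([494,-127.]);th=np.radians(-2.73)
s=snap('wrist','w11.png');P=cloud(s).reshape(-1,3)*1000;q=P[:,:2]-c
u=q@[np.cos(th),np.sin(th)];t=q@[-np.sin(th),np.cos(th)]
for a in(-70,-50,-20,20,50,70):
    m=(P[:,2]>122)&(P[:,2]<130)&(abs(u-a)<4)&(abs(t)<140);x=np.sort(t[m])
    if len(x)==0: continue
    k=np.split(x,np.where(np.diff(x)>1.2)[0]+1);print(a,[(float(g[0].round(1)),float(g[-1].round(1))) for g in k])
E
python3 wprof.py; python3 seat.py
```

```text
-70 [(-101.6, -67.7), (9.9, 43.7), (62.4, 96.2)]
-50 [(-102.3, -67.8), (9.3, 43.8), (62.7, 96.6)]
-20 [(-102.3, -67.8), (-44.8, -10.5), (9.3, 43.5), (62.4, 96.2)]
20 [(-102.2, -67.8), (-45.3, -10.9), (9.0, 43.6), (62.6, 96.4)]
50 [(-102.3, -67.8), (-45.5, -11.0), (9.0, 43.5), (61.8, 96.4)]
70 [(-102.6, -67.5), (-45.2, -11.0), (9.0, 43.0), (61.9, 96.7)]
wrist across 3.9 along -85.4 125.5 (158, 36, -2.7) 15424
wrist across 0.6 along 25.9 125.5 (158, 35, -2.9) 15268
wrist across -0.1 along 78.9 125.5 (158, 35, -2.7) 15539
wrist across 15.9 along -28.3 125.6 (120, 35, -3.2) 11603
side across 49.6 along 75.0 126.4 (55, 34, -9.7) 196
side across -43.5 along 76.2 127.0 (72, 35, -2.2) 279
side across -1.4 along 25.6 126.9 (157, 39, -3.0) 634
side across -4.7 along -31.8 127.0 (156, 35, -2.6) 673
side across 2.1 along -88.4 127.2 (157, 35, -1.7) 737
side
scene across 3.4 along -78.7 124.7 (159, 34, -3.5) 441
scene across -4.8 along -21.6 124.8 (159, 31, -4.0) 487
scene across -1.2 along 33.0 124.7 (161, 34, -3.7) 533
scene across -0.7 along 85.2 125.1 (157, 31, -2.6) 569
scene
51.55 [ 0.48786428 -0.15521661  0.23711029] [-1.79953594e+02  1.12059350e-01 -2.71032868e+00] -0.00014261165686391632
```

Handle 2 is back: gaps now about 22, 20 and 18 mm. Back to the lamp.

```bash
python3 go.py 608 -555 412 97.4
```

```text
51.55 [ 0.48786428 -0.15521661  0.23711029] [-1.79953594e+02  1.12059350e-01 -2.71032868e+00]
shift [ 138.6  393.5 -175.5] turn z -1.747
```

Request:
{"op": "play_rows", "data": {"plan": [[[0,0,0,0,0,-48,1],[0,0,0,0,0,-96,1],[0,0,-0.1,2,5,-144,0.5],[0,0,-0.24,12,35,-175,0],[0,0,-0.38,24,70,-175,0],[0,0,-0.52,36,105,-175,0],[0,0,-0.66,49,140,-175,0],[0,0,-0.8,61,175,-175,0],[0,0,-0.94,73,210,-175,0],[0,0,-1.08,86,245,-175,0],[0,0,-1.22,98,280,-175,0],[0,0,-1.36,110,315,-175,0],[0,0,-1.5,122,350,-175,0],[0,0,-1.64,132,380,-175,0],[0,0,-1.747,139,393,-175,0],[0,0,-1.747,139,393,-175,0],[0,0,-1.747,139,393,-175,0]]]}}

```text
t: 53.25
eef_pos: [0.6088, -0.5543, 0.411]
orientation: [-179.9, -0.2, 97.3]
force: [-1.1, 0.3, 0.2]
finger_gap: 0.086
grasp_force: 0.0
```

```bash
cat > grip.py <<'E'
from h import *
s=snap('wrist');P=cloud(s)*1000;V=s['image'].max(2);e=s['st']['eef_pos']*1000
g=P[(V<70)&(P[...,2]>312)&(P[...,2]<330)&(abs(P[...,0]-e[0])<60)&(abs(P[...,1]-e[1])<60)]
c=np.array(cv2.minEnclosingCircle(g[:,:2].astype(np.float32))[0]);R=Ro.from_euler('xyz',s['st']['orientation'],degrees=True).as_matrix()
print(e,s['st']['orientation'],c,g[:,2].max(),'shift',R.T@(np.r_[c,304]-e))
E
python3 grip.py
```

```text
[ 608.76475653 -554.32636494  410.95613296] [-1.79897986e+02 -1.71473650e-01  9.72642347e+01] [ 611.34954834 -556.58081055] 321.521287543229 shift [ -2.88326973   2.4693959  106.94375573]
```

Request:
{"op": "play_rows", "data": {"plan": [[[0,0,0,-2,2,40,0],[0,0,0,-2,2,75,0],[0,0,0,-2,2,100,0],[0,0,0,-2,2,106,0],[0,0,0,-2,2,106,0],[0,0,0,-2,2,106,0.8],[0,0,0,-2,2,106,0.8],[0,0,0,-2,2,106,0.8],[0,0,0,-2,2,106,0.8],[0,0,0,-2,2,106,0.8],[0,0,0,-2,2,106,0.8],[0,0,0,-2,2,106,0.8]]]}}

```text
t: 54.5
eef_pos: [0.6109, -0.557, 0.3086]
orientation: [180.0, 0.1, 97.4]
force: [-2.2, -2.0, 4.2]
finger_gap: 0.0242
grasp_force: 40.0
```

```bash
python3 arc.py 19 | sed 's/np.float64//g'; python3 prof.py | tail -2
```

```text
[ 610.90981229 -556.97186786] 0.30861715651813487 297.0993825267695 96.6795464417266 [-2.21663929 -1.97737311  4.23480449] [1.79980361e+02 1.13475814e-01 9.73672638e+01] 0.024197279562866256
[0, 0, 0.089, (15.7), (-21.2), 0, 0.8], [0, 0, 0.178, (33.2), (-40.9), 0, 0.8], [0, 0, 0.266, (52.4), (-59.0), 0, 0.8], [0, 0, 0.355, (73.2), (-75.3), 0, 0.8], [0, 0, 0.444, (95.3), (-89.7), 0, 0.8], [0, 0, 0.533, (118.5), (-102.1), 0, 0.8], [0, 0, 0.622, (142.8), (-112.4), 0, 0.8], [0, 0, 0.71, (167.9), (-120.4), 0, 0.8], [0, 0, 0.799, (193.7), (-126.3), 0, 0.8], [0, 0, 0.888, (219.8), (-129.8), 0, 0.8], [0, 0, 0.977, (246.2), (-131.0), 0, 0.8], [0, 0, 1.066, (272.5), (-129.8), 0, 0.8], [0, 0, 1.155, (298.7), (-126.3), 0, 0.8], [0, 0, 1.243, (324.4), (-120.5), 0, 0.8], [0, 0, 1.332, (349.5), (-112.5), 0, 0.8], [0, 0, 1.421, (373.8), (-102.2), 0, 0.8], [0, 0, 1.51, (397.1), (-89.8), 0, 0.8], [0, 0, 1.599, (419.2), (-75.4), 0, 0.8], [0, 0, 1.687, (440.0), (-59.2), 0, 0.8], spot [(np.float64(-27.0), np.float64(-85.1), np.int32(23)), (np.float64(-9.7), np.float64(-26.8), np.int32(23)), (np.float64(17.4), np.float64(26.7), np.int32(31)), (np.float64(4.9), np.float64(80.4), np.int32(32))]
dot [(np.float64(65.4), np.float64(-84.1), np.int32(17)), (np.float64(58.1), np.float64(-27.0), np.int32(19)), (np.float64(61.6), np.float64(27.6), np.int32(19)), (np.float64(61.3), np.float64(80.6), np.int32(23))]
```

Request:
{"op": "play_rows", "data": {"plan": [[[0,0,0.089,16,-21,0,0.8],[0,0,0.178,33,-41,0,0.8],[0,0,0.266,52,-59,0,0.8],[0,0,0.355,73,-75,0,0.8],[0,0,0.444,95,-90,0,0.8],[0,0,0.533,118,-102,0,0.8],[0,0,0.622,143,-112,0,0.8],[0,0,0.71,168,-120,0,0.8],[0,0,0.799,194,-126,0,0.8],[0,0,0.888,220,-130,0,0.8],[0,0,0.977,246,-131,0,0.8],[0,0,1.066,272,-130,0,0.8],[0,0,1.155,299,-126,0,0.8],[0,0,1.243,324,-120,0,0.8],[0,0,1.332,349,-112,0,0.8],[0,0,1.421,374,-102,0,0.8],[0,0,1.51,397,-90,0,0.8],[0,0,1.599,419,-75,0,0.8],[0,0,1.687,440,-59,0,0.8],[0,0,1.687,440,-59,0,0.8]]]}}

```text
t: 56.75
eef_pos: [0.4977, -0.1255, 0.3083]
orientation: [-180.0, -0.2, 0.8]
force: [1.1, 0.3, 4.9]
finger_gap: 0.024
grasp_force: 41.0
```

Request:
{"op": "play_rows", "data": {"plan": [[[0,0,0,0,0,0,0.8],[0,0,0,0,0,0,0.8]]]}}

```text
t: 56.95
eef_pos: [0.4966, -0.1272, 0.3083]
orientation: [-180.0, -0.1, 0.8]
force: [-0.0, 2.3, 5.5]
finger_gap: 0.0242
grasp_force: 41.1
```

```bash
python3 arc.py 1
```

```text
[ 496.5803986  -127.24173487] 0.3082773447733096 297.0082306791016 -0.23853485089673532 [-3.91367089e-03  2.34842831e+00  5.48621530e+00] [-1.79974595e+02 -1.23908214e-01  7.68239639e-01] 0.02417825378269991
[0, 0, -0.004, np.float64(-0.7), np.float64(1.0), 0, 0.8],
```

Request:
{"op": "play_rows", "data": {"plan": [[[0,0,0,0,0,0,0.4],[0,0,0,0,0,0,0],[0,0,0,0,0,0,0],[0,0,0,0,0,0,0],[0,0,0,0,0,0,0],[0,0,0,0,0,-30,0],[0,0,0,0,0,-70,0],[0,0,0,0,0,-110,0],[0,0,0,0,0,-110,0],[0,0,0,0,0,-110,0]]]}}

```text
t: 57.95
eef_pos: [0.4962, -0.1277, 0.4182]
orientation: [179.9, -0.1, 0.7]
force: [-0.2, -0.7, -1.8]
finger_gap: 0.0854
grasp_force: 0.0
```

```bash
python3 grip.py; python3 prof.py; python3 -c "
from h import *
snap('scene','s12.png')
a=cv2.imread('pics/s12.png')[140:290,220:400];cv2.imwrite('pics/crop2.png',cv2.resize(a,(540,450),interpolation=2))"
```

```text
[ 496.23716401 -127.68829444  418.24392749] [ 1.79946452e+02 -1.11041024e-01  7.36637263e-01] [ 497.81414795 -127.4801178 ] 321.72437138446884 shift [  1.35811885  -0.29465943 114.24654863]
scene 45 [(np.float64(-103.0), np.float64(-103.0)), (np.float64(-96.0), np.float64(-88.0)), (np.float64(-84.0), np.float64(-64.0)), (np.float64(-41.0), np.float64(-8.0)), (np.float64(15.0), np.float64(48.0)), (np.float64(65.0), np.float64(99.0))]
scene 58 [(np.float64(-99.0), np.float64(-97.0)), (np.float64(-92.0), np.float64(-63.0)), (np.float64(-44.0), np.float64(-10.0)), (np.float64(11.0), np.float64(50.0)), (np.float64(65.0), np.float64(98.0))]
side -76 [(np.float64(-104.0), np.float64(-83.0)), (np.float64(-79.0), np.float64(-66.0)), (np.float64(-46.0), np.float64(-32.0)), (np.float64(-28.0), np.float64(-15.0)), (np.float64(-10.0), np.float64(-10.0)), (np.float64(10.0), np.float64(43.0)), (np.float64(62.0), np.float64(95.0))]
side -64 [(np.float64(-103.0), np.float64(-68.0)), (np.float64(-45.0), np.float64(-32.0)), (np.float64(-27.0), np.float64(-26.0)), (np.float64(-20.0), np.float64(-10.0)), (np.float64(6.0), np.float64(31.0)), (np.float64(37.0), np.float64(41.0)), (np.float64(47.0), np.float64(47.0)), (np.float64(59.0), np.float64(76.0)), (np.float64(81.0), np.float64(96.0))]
spot [(np.float64(-26.8), np.float64(-84.8), np.int32(23)), (np.float64(-9.7), np.float64(-26.9), np.int32(23)), (np.float64(17.3), np.float64(26.5), np.int32(31)), (np.float64(4.8), np.float64(80.3), np.int32(32))]
dot [(np.float64(65.2), np.float64(-84.4), np.int32(18)), (np.float64(57.8), np.float64(-27.5), np.int32(19)), (np.float64(61.8), np.float64(27.4), np.int32(21)), (np.float64(59.9), np.float64(78.5), np.int32(34))]
```

View pics/crop2.png

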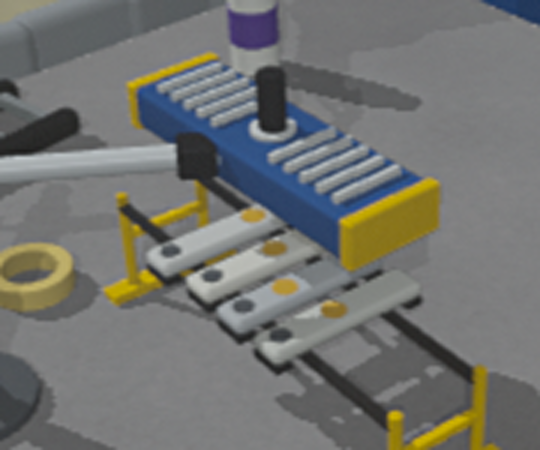

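The crop shows four evenly spaced handles across the bars, with the lamp head centred above them (grip at (270,100)). Its measured position is within 4 mm of the stand's middle, and the gripper is clear.

```bash
python3 -c "
from rig import r
print(r.job_done())"
```

```text
the job is handed in; nothing more can be done
None
```

The job is handed in at about 58 s: all four handles lie top side up across both bars, square to them and 18–22 mm apart (one was knocked against its neighbour during the run and I set it back). The lamp head is back over the stand, within about 4 mm of its middle, and the tin, tape and wrench were left alone.

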